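# Find the socket that fits the shaker's clamp nut

## Task

Try the sockets from the blue tray on the shaker's clamp nut marked by the yellow disc until you find the one that fits, standing each one that does not fit upright back in the tray. Finish while still gripping the fitting socket, upright and fully home on the marked nut so that its rim meets the washer; do not let go, and leave the glassware and other things on the bench where they are.

Things in the scene. Friction and masses are not known exactly. Their poses are not given: they have to be found in the camera images.
- socket_red_mid (a point): centre (half-way up) of the steel socket with the red band, loose, 60 mm tall, 0.2 kg, standing mouth down in the tray. Upper 30 mm (head, to grip): hexagon 36 mm across flats; lower 30 mm: hexagon 32 mm across flats. Flats of head and mouth face own +-x and every 60 degrees from it; z up. The mouth is in the underside, 30 mm below this point.
- socket_red: the same socket (red band), origin at the centre of its underside. The three sockets are alike outside, but their hexagonal mouths differ in width and depth; which one fits the marked nut is not known beforehand and changes from start to start.
- socket_green_mid (a point): centre (half-way up) of the steel socket with the green band, loose, 60 mm tall, 0.2 kg, standing mouth down in the tray. Upper 30 mm (head, to grip): hexagon 36 mm across flats; lower 30 mm: hexagon 32 mm across flats. Flats of head and mouth face own +-x and every 60 degrees from it; z up. The mouth is in the underside, 30 mm below this point.
- socket_green: the same socket (green band), origin at the centre of its underside. The three sockets are alike outside, but their hexagonal mouths differ in width and depth; which one fits the marked nut is not known beforehand and changes from start to start.
- socket_white_mid (a point): centre (half-way up) of the steel socket with the white band, loose, 60 mm tall, 0.2 kg, standing mouth down in the tray. Upper 30 mm (head, to grip): hexagon 36 mm across flats; lower 30 mm: hexagon 32 mm across flats. Flats of head and mouth face own +-x and every 60 degrees from it; z up. The mouth is in the underside, 30 mm below this point.
- socket_white: the same socket (white band), origin at the centre of its underside. The three sockets are alike outside, but their hexagonal mouths differ in width and depth; which one fits the marked nut is not known beforehand and changes from start to start.
- marked_nut (a point): top of the steel washer (40 mm wide, 93 mm above the table), on the axis of the nut with the yellow disc. On it stands the fixed brass hex nut, 13, 17 or 22 mm across flats, 12 mm high with bevelled top; a thin stud may rise to 24 mm over the washer. Its flats face this frame's +-x and every 60 degrees from it; z up.
- shaker: laboratory shaker, fixed, 240 x 240 mm, aluminium platform top 90 mm above the table; origin under its centre, own x away from the robot. Marked nut at own (-50, 0) mm; two other nuts, not to be used, at own (60, -65) and (60, 65) mm. The fitting socket has 1.8 mm play on the nut and goes down till its rim meets the washer (its centre 30 mm over it); a wrong one stops at least 5 mm higher.
- tray: blue open tray, fixed, 120 mm (own x) by 260 mm (own y), rim 14 mm high, walls and floor 4 mm thick; origin under its centre. Sockets stand in it at about own y = -80, 0 and 80 mm, in any order.
- flask_paper: conical glass flask with a paper cap, 82 mm wide, 140 mm tall, origin under its centre; bystander, loose
- flask_foil: smaller conical glass flask with a foil cap, 74 mm wide, 126 mm tall, origin under its centre; bystander, loose
- reagent_jar: clear round jar with label, 68 mm wide, 120 mm tall, origin under its centre; bystander, loose
- test_cards: stack of white gridded cards, 75 x 95 mm, 12 mm high, origin under its centre; bystander, loose
- marker: white marker pen with blue cap lying along its own x, about 130 mm long, 13 mm thick, origin on its underside; bystander, loose
- weigh_dish: small white dish, 64 mm wide, 16 mm high, origin under its centre; bystander, loose
There are look-alikes about, which are no part of the job. What is shaped like the socket_green but orange is not meant.

How it is judged (in metres and radians):
At the end, for the whole second after the job is handed in: One socket is gripped (over 2 N), still, tilted under 0.07 rad and home on the marked nut: centre within 2.5 mm of its axis and 27 to 32.5 mm above the washer top. The other two stand upright (under 0.12 rad), still and untouched on the tray floor ((((horizontal distance between socket_red_mid and marked_nut below 0.0025 m and z of socket_red_mid in the frame of marked_nut between 0.027 and 0.0325 m and angle between socket_red_mid's own z axis and vertical below 0.07 rad and contact force between the fingers and socket_red above 2 N and linear speed of socket_red below 0.02 m/s) and (z of socket_green_mid in the frame of tray between 0.03 and 0.04 m and angle between socket_green_mid's own z axis and vertical below 0.12 rad and x of socket_green_mid in the frame of tray between -0.056 and 0.056 m and y of socket_green_mid in the frame of tray between -0.126 and 0.126 m and contact force between each of the arm, the fingers and socket_green below 0.1 N and linear speed of socket_green below 0.02 m/s) and (z of socket_white_mid in the frame of tray between 0.03 and 0.04 m and angle between socket_white_mid's own z axis and vertical below 0.12 rad and x of socket_white_mid in the frame of tray between -0.056 and 0.056 m and y of socket_white_mid in the frame of tray between -0.126 and 0.126 m and contact force between each of the arm, the fingers and socket_white below 0.1 N and linear speed of socket_white below 0.02 m/s)) or ((horizontal distance between socket_green_mid and marked_nut below 0.0025 m and z of socket_green_mid in the frame of marked_nut between 0.027 and 0.0325 m and angle between socket_green_mid's own z axis and vertical below 0.07 rad and contact force between the fingers and socket_green above 2 N and linear speed of socket_green below 0.02 m/s) and (z of socket_red_mid in the frame of tray between 0.03 and 0.04 m and angle between socket_red_mid's own z axis and vertical below 0.12 rad and x of socket_red_mid in the frame of tray between -0.056 and 0.056 m and y of socket_red_mid in the frame of tray between -0.126 and 0.126 m and contact force between each of the arm, the fingers and socket_red below 0.1 N and linear speed of socket_red below 0.02 m/s) and (z of socket_white_mid in the frame of tray between 0.03 and 0.04 m and angle between socket_white_mid's own z axis and vertical below 0.12 rad and x of socket_white_mid in the frame of tray between -0.056 and 0.056 m and y of socket_white_mid in the frame of tray between -0.126 and 0.126 m and contact force between each of the arm, the fingers and socket_white below 0.1 N and linear speed of socket_white below 0.02 m/s)) or ((horizontal distance between socket_white_mid and marked_nut below 0.0025 m and z of socket_white_mid in the frame of marked_nut between 0.027 and 0.0325 m and angle between socket_white_mid's own z axis and vertical below 0.07 rad and contact force between the fingers and socket_white above 2 N and linear speed of socket_white below 0.02 m/s) and (z of socket_red_mid in the frame of tray between 0.03 and 0.04 m and angle between socket_red_mid's own z axis and vertical below 0.12 rad and x of socket_red_mid in the frame of tray between -0.056 and 0.056 m and y of socket_red_mid in the frame of tray between -0.126 and 0.126 m and contact force between each of the arm, the fingers and socket_red below 0.1 N and linear speed of socket_red below 0.02 m/s) and (z of socket_green_mid in the frame of tray between 0.03 and 0.04 m and angle between socket_green_mid's own z axis and vertical below 0.12 rad and x of socket_green_mid in the frame of tray between -0.056 and 0.056 m and y of socket_green_mid in the frame of tray between -0.126 and 0.126 m and contact force between each of the arm, the fingers and socket_green below 0.1 N and linear speed of socket_green below 0.02 m/s)))); the arm keeps its last pose, push and grip.
It fails at once if glassware, cards, marker or dish pushed away (over 4 cm) or tipped over (distance of any of flask_paper, flask_foil, reagent_jar, test_cards, marker, weigh_dish from where it was at the start of the episode above 0.04 m or angle between any of flask_paper, flask_foil, reagent_jar, test_cards, marker, weigh_dish's own z axis and vertical above 0.5 rad).
It also fails if it takes over 72 s, if anything falls off the work surface, if the arm or the gripper's body presses on something with over 40 N, if the wrist force passes 120 N, or if a joint passes its speed limit or range.

## Robot

A 6-joint arm with a two-finger parallel gripper is mounted at the origin on the work surface. World frame = base frame: x ahead of the robot, y to its left, z up, the work surface at z = 0. Lengths are in m, angles in degrees, forces in N, time in s.
With the tool pointing down it reaches from about 0.375 to 0.975 m from the base axis. Payload 3.8 kg.
Tool frame: the origin (TCP) lies at the very end of the fingers, on their centre line; the grasp point (between the pads) lies 19 mm behind it (arm.grip_point_offset is the distance from the TCP to the grasp point, in m); z points along the fingers, y is the line along which they close (so a half turn about z gives the same grasp; the last joint's range is limited). The gripper opens to 88 mm and grips with 3 to 60 N. Pads are 18 mm wide; open, the fingers measure 123 mm over their backs; the gripper's body (75 mm by 187 mm) begins 45 mm behind the grasp point.
Start: joints at [-66.687, 15.12, 91.902, -0, 72.978, -2.114], TCP at [0.29, -0.61, 0.207] pointing down, gripper open.
Joint ranges: [-150.88, 150.88], [-54.13, 125.18], [17.81, 147.31], [-75.09, 255.09], [0, 152.58], [-146.25, 146.25]. Speed limits (degrees/s): [147.25, 147.25, 180, 180, 180, 180].

## Interface

Orientations are given as [roll, pitch, yaw] about the fixed x, y, z axes, in that order (R = Rz(yaw) Ry(pitch) Rx(roll)).
In Python, from cell import telemetry, cams, arm gives the robot as it stands. The module is installed in compiled form; this text tells all that it offers.
- The arm moves only by the shell command python3 -m creep 'ROWS'. ROWS is JSON, a list of rows, each an object of numbers: "dx", "dy", "dz": the shift along the tool's x, y, z in m; "wx", "wy", "wz": the turn, a rotation vector about the tool's x, y, z in rad; "claw": the finger opening in m, from 0 to 0.0881. In form: [{"dx": .., "dy": .., "dz": .., "wx": .., "wy": .., "wz": .., "claw": ..}, ...]. A call has 1 to 20 rows; each row is the pose to reach, as a shift and turn from the pose commanded when the call began, along the tool's axes at that moment; what a row does not reach only later rows make up. A row lasts 1/10 s, in which the tool goes at most 50 mm and 8.59 degrees, less where a joint would pass 70% of its speed; a pose out of reach is approached as far as the arm can. A call with a gripper value outside its range is refused whole. The fingers move at their own pace and stop on an object; the grip force is fixed at half the most. Time passes only in rows, so rows that repeat a pose let the fingers close. It gives the time, the measured TCP pose, the force, the opening and the grip force at its end, in the units of the state.
- telemetry.get_state(): the state, without advancing time (a new reading comes with each control period).
- cams.snapshot(name): name is "scene" or "top" or "wrist"; returns a dict with "frame" (420x560x3 uint8, blue, green, red), "K" (3x3 intrinsics, pixels), "k1" (the pictures are not rectified: a ray, as slopes to the right and down, at radius r is drawn at 1 + k1 r^2 times it, then the intrinsics apply), "rvec" (rotation vector, rad) and "tvec" (3), from world to camera coordinates, as OpenCV has them. Camera axes: x right, y down, z forward; pixel columns grow to the right and rows downward; lengths in m; the calibration is good to about 2 mm. A picture is of the moment at which its call begins. There is no depth.
- arm.sign_off(): hands the job in; it is judged then, once.
The state is a dict: "clock": time; "joint_positions": joint angles; "qvel": joint speeds; "joint_efforts": joint torques, N m; "tool_pos": TCP position; "eef_rot": TCP orientation; "ft_force": force on the tool from outside, world axes, zero at the start; "moment": the same for the moment, N m; "width": opening from 0.0 (shut) to 1.0 (fully open); "gripper_force": force on a finger pad.
Only numpy, scipy, OpenCV 4.12 (cv2) and the standard library are available. Lean on these libraries where they do the work, as an engineer would, in place of code of your own. Each camera call takes 0.05 s, during which the arm holds its last target. There are 200 camera calls.

## Working session

There is one attempt and no reset: what is moved stays moved. The work goes in short steps, Python scripts to look and compute and a shell command to move; the robot and the scene stay as the last step left them, time stands still between calls to the robot, and variables do not carry over. Pictures are saved under pics/ and viewed, at most 10 in all, crops included, and the job is handed in when it is done.

```bash
mkdir -p pics
cat > h.py <<'E'
import numpy as np, cv2
from cell import telemetry, cams, arm
def snap(n,f):
    s=cams.snapshot(n); cv2.imwrite('pics/'+f+'.png',s['frame']); np.savez('pics/'+f+'.npz',**{k:np.array(v) for k,v in s.items()}); return s
def load(f): return dict(np.load('pics/'+f+'.npz'))
def ray(s,uv):
    K=np.array(s['K']);k=float(s['k1']);d=np.array([k,0,0,0,0.])
    p=cv2.undistortPoints(np.array([[uv]],float),K,d).ravel()
    R=cv2.Rodrigues(np.array(s['rvec'],float))[0]
    return -R.T@np.array(s['tvec']).ravel(), R.T@np.array([*p,1])
def atz(s,uv,z):
    c,d=ray(s,uv); return c+d*(z-c[2])/d[2]
def proj(s,P):
    return cv2.projectPoints(np.array(P,float).reshape(-1,3),np.array(s['rvec'],float),np.array(s['tvec'],float),np.array(s['K']),np.array([float(s['k1']),0,0,0,0.]))[0].reshape(-1,2)
E
python3 - <<'E'
from h import *
a=snap('top','top0');snap('scene','sc0')
print(a['K'],a['k1'],ray(a,(280,210)),telemetry.get_state())
E
```

```text
[[492.78921158   0.         275.10871228]
 [  0.         492.78921158 209.53799943]
 [  0.           0.           1.        ]] -0.1355117192197538 (array([0.35276776, 0.04342984, 1.18510536]), array([ 0.19942567, -0.0227815 , -0.97969883])) {'clock': 0.1, 'joint_positions': array([-6.66846567e+01,  1.51644518e+01,  9.19701576e+01, -9.13582611e-04,
        7.29770735e+01, -2.11484728e+00]), 'qvel': array([ 0.01502745, -0.12799801, -0.25926964,  0.02436385,  0.03190001,
        0.02628032]), 'joint_efforts': array([ 6.72338538e-04, -5.03620076e+01, -3.58071792e+01,  7.30832596e-02,
        2.33385625e-02, -3.67548910e-05]), 'tool_pos': array([ 0.28957167, -0.60898498,  0.20554799]), 'eef_rot': array([-1.79888361e+02, -3.24895533e-03,  2.54304557e+01]), 'ft_force': array([ 0.31362082,  0.74165225, -0.9036405 ]), 'moment': array([-0.01230605, -0.03392894,  0.02376404]), 'gripper_force': 0.0, 'width': 1.0024333624747621}
```

View pics/top0.png

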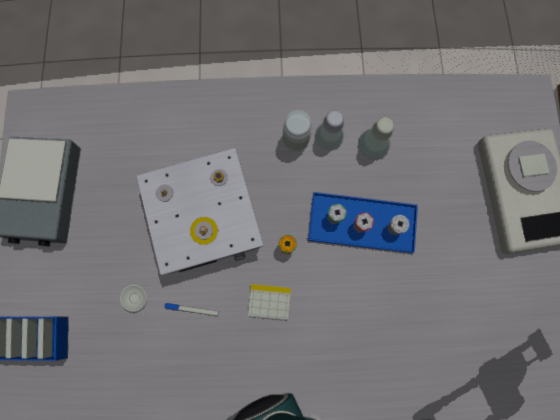

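View pics/sc0.png

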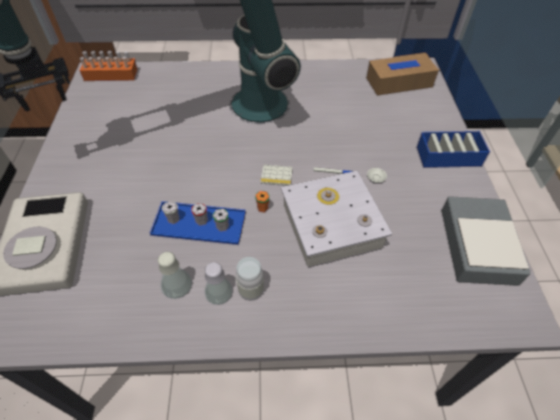

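The top view (image up = +x, right = −y) shows these candidates:
- green (337,213), red (364,222) and white (399,224) in the blue tray at (363,222)
- orange look-alike at (288,244), which I'll ignore
- marked nut with yellow disc at (203,231)
- other nuts at (165,192) and (219,177), not to be used

Next is a close crop of the tray and nut.

Run:
```python
from h import *
a=load('top0')['frame']
t=cv2.resize(a[185:255,305:422],None,fx=6.8,fy=6.8,interpolation=2)[:, :796]
n=cv2.resize(a[210:250,180:230],None,fx=7,fy=7,interpolation=2)
o=np.zeros((600,796,3),np.uint8)
t=cv2.resize(a[190:240,315:415],None,fx=6,fy=6,interpolation=2) #300x600
n=cv2.resize(a[206:256,178:228],None,fx=6,fy=6,interpolation=2) #300x300
o[:300,:600]=t;o[300:,:300]=n
cv2.imwrite('pics/c0.png',o)
s=load('top0')
for nm,uv,z in [('g',(337,213),.064),('r',(364,222),.064),('w',(399,224),.064),('nut',(203,231),.105),('disc',(203,231),.0935),
 ('t1',(314,194),.014),('t2',(418,202),.014),('t3',(413,251),.014),('t4',(309,242),.014),('s1',(138,173),.09),('s2',(235,150),.09),('s3',(261,245),.09),('s4',(164,272),.09)]:
    print(nm,atz(s,uv,z).round(4))
```

```text
g [ 0.5693 -0.1149  0.064 ]
r [ 0.5459 -0.1767  0.064 ]
w [ 0.5382 -0.2589  0.064 ]
nut [0.5309 0.1911 0.105 ]
disc [0.5327 0.1927 0.0935]
t1 [ 0.6282 -0.0684  0.014 ]
t2 [ 0.5997 -0.325   0.014 ]
t3 [ 0.4791 -0.3015  0.014 ]
t4 [ 0.5105 -0.0504  0.014 ]
s1 [0.6747 0.3448 0.09  ]
s2 [0.722  0.1175 0.09  ]
s3 [0.4973 0.0634 0.09  ]
s4 [0.4436 0.2815 0.09  ]
```

View pics/c0.png

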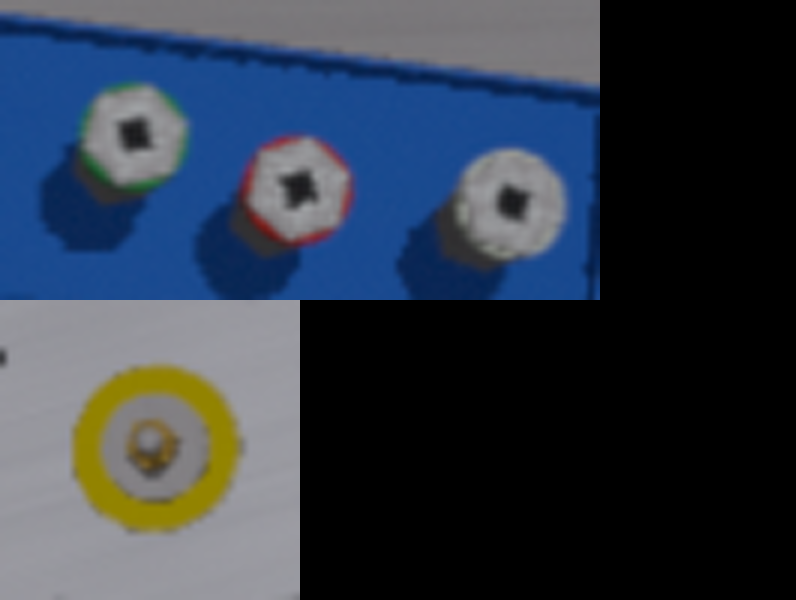

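```bash
cat >> h.py <<'E'
from scipy.spatial.transform import Rotation as Ro
def go(p,yaw,show=True):
    st=telemetry.get_state(); R=Ro.from_euler('xyz',st['eef_rot'],degrees=True)
    d=R.inv().apply(np.array(p)-st['tool_pos'])
    y=st['eef_rot'][2]; dy=(yaw-y+180)%360-180
    w=(R.inv()*Ro.from_euler('xyz',[180,0,y+dy],degrees=True)).as_rotvec()
    print('at',st['tool_pos'].round(4),st['eef_rot'].round(2),'j',st['joint_positions'].round(0),'t',st['clock'],'F',st['ft_force'].round(1))
    print('  d',d.round(4),'w',w.round(3))
E
python3 -c "
from h import *
s=snap('wrist','w0');c,d=ray(s,(280,210));print(c,d,s['K'][0])
go((0.50,-0.18,0.28),25.4)"
```

```text
[ 0.35501644 -0.57750526  0.3832121 ] [-0.25637394 -0.11951768 -0.95916017] [337.3789247    0.         280.17609453]
at [ 0.2896 -0.6091  0.2057] [-179.9    -0.     25.43] j [-67.  15.  92.  -0.  73.  -2.] t 0.15 F [0.7 0.6 0.2]
  d [ 0.3743 -0.2973 -0.0738] w [-0.002 -0.     0.   ]
```

```bash
python3 -m creep '[{"dx":0.411,"dy":-0.269,"dz":-0.044},{"dx":0.411,"dy":-0.269,"dz":-0.044},{"dx":0.411,"dy":-0.269,"dz":-0.044},{"dx":0.411,"dy":-0.269,"dz":-0.044},{"dx":0.411,"dy":-0.269,"dz":-0.044},{"dx":0.411,"dy":-0.269,"dz":-0.044},{"dx":0.411,"dy":-0.269,"dz":-0.044},{"dx":0.411,"dy":-0.269,"dz":-0.044},{"dx":0.411,"dy":-0.269,"dz":-0.044},{"dx":0.411,"dy":-0.269,"dz":-0.044},{"dx":0.411,"dy":-0.269,"dz":-0.044},{"dx":0.411,"dy":-0.269,"dz":-0.044},{"dx":0.411,"dy":-0.269,"dz":-0.044},{"dx":0.411,"dy":-0.269,"dz":-0.044}]'
python3 - <<'E'
from h import *
s=snap('wrist','w1');print(telemetry.get_state()['tool_pos'])
P=[[.5705,-.116,.064],[.5465,-.1785,.064],[.538,-.261,.064]]
p=proj(s,P);print(p)
o=np.zeros((600,800,3),np.uint8)
for i,(u,v) in enumerate(p.astype(int)):
    c=s['frame'][max(v-33,0):v+33,max(u-33,0):u+33]; c=cv2.resize(c,None,fx=6,fy=6,interpolation=2)[:400,:266] if 0 else cv2.resize(c,None,fx=4,fy=4,interpolation=2)
    o[:c.shape[0],i*266:i*266+c.shape[1]]=c[:, :266]
    print('origin',max(u-33,0),max(v-33,0))
o[270:,:440]=cv2.resize(s['frame'],(440,330))
cv2.imwrite('pics/c1.png',o)
E
```

```text
[ 0.28961953 -0.60916869  0.20586989]
[[  78.13649702  -81.4701889 ]
 [  28.8628005  -170.63546457]
 [  55.75593002 -201.43472754]]schema error: expected keys dx, dy, dz, wx, wy, wz, claw
Traceback (most recent call last):
ValueError: could not broadcast input array from shape (1488,264,3) into shape (600,264,3)
```

```bash
python3 -m creep '[{"dx":0.411,"dy":-0.269,"dz":-0.044,"wx":0,"wy":0,"wz":0,"claw":0.088},{"dx":0.411,"dy":-0.269,"dz":-0.044,"wx":0,"wy":0,"wz":0,"claw":0.088},{"dx":0.411,"dy":-0.269,"dz":-0.044,"wx":0,"wy":0,"wz":0,"claw":0.088},{"dx":0.411,"dy":-0.269,"dz":-0.044,"wx":0,"wy":0,"wz":0,"claw":0.088},{"dx":0.411,"dy":-0.269,"dz":-0.044,"wx":0,"wy":0,"wz":0,"claw":0.088},{"dx":0.411,"dy":-0.269,"dz":-0.044,"wx":0,"wy":0,"wz":0,"claw":0.088},{"dx":0.411,"dy":-0.269,"dz":-0.044,"wx":0,"wy":0,"wz":0,"claw":0.088},{"dx":0.411,"dy":-0.269,"dz":-0.044,"wx":0,"wy":0,"wz":0,"claw":0.088},{"dx":0.411,"dy":-0.269,"dz":-0.044,"wx":0,"wy":0,"wz":0,"claw":0.088},{"dx":0.411,"dy":-0.269,"dz":-0.044,"wx":0,"wy":0,"wz":0,"claw":0.088},{"dx":0.411,"dy":-0.269,"dz":-0.044,"wx":0,"wy":0,"wz":0,"claw":0.088},{"dx":0.411,"dy":-0.269,"dz":-0.044,"wx":0,"wy":0,"wz":0,"claw":0.088},{"dx":0.411,"dy":-0.269,"dz":-0.044,"wx":0,"wy":0,"wz":0,"claw":0.088}]'
python3 - <<'E'
from h import *
s=snap('wrist','w1')
P=[[.5705,-.116,.064],[.5465,-.1785,.064],[.538,-.261,.064]]
p=proj(s,P);print(p)
o=np.zeros((600,800,3),np.uint8)
for i,(u,v) in enumerate(p.astype(int)):
    c=cv2.resize(cv2.getRectSubPix(s['frame'],(66,66),(float(u),float(v))),None,fx=4,fy=4,interpolation=2)
    o[:264,i*266:i*266+264]=c
    print(u,v)
o[270:,:440]=cv2.resize(s['frame'],(440,330))
cv2.imwrite('pics/c1.png',o)
E
```

```text
clock: 1.5
tool_pos: [0.5448, -0.1909, 0.2503]
eef_rot: [-180.0, 0.1, 25.4]
ft_force: [-1.8, -0.5, 0.6]
width: 0.996
gripper_force: 0.0
[[227.04066662 128.05944232]
 [271.06824915 173.31068161]
 [334.19214992 211.12121012]]
227 128
271 173
334 211
```

View pics/c1.png

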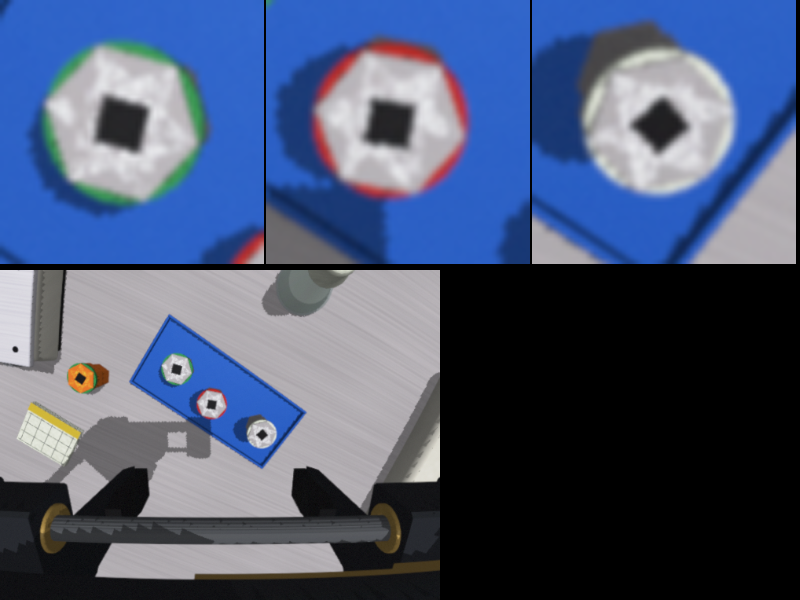

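```bash
cat > m.py <<'E'
from h import *
s=load('w1')
def an(c,off,hexv,sq):
    f=lambda p:atz(s,(c[0]+(p[0]-off-132)/4,c[1]+(p[1]-132)/4),.064)[:2]
    S=np.array([f(p) for p in sq]); ctr=S.mean(0)
    e=S-np.roll(S,1,0); print('sq ctr',ctr.round(4),'side',np.linalg.norm(e,axis=1).round(4),'edge ang mod90',(np.degrees(np.arctan2(e[:,1],e[:,0]))%90).round(1))
    if hexv:
        H=np.array([f(p) for p in hexv]); v=H-H.mean(0)
        print(' hex ctr',H.mean(0).round(4),'r',np.linalg.norm(v,axis=1).round(4),'vert ang mod60',(np.degrees(np.arctan2(v[:,1],v[:,0]))%60).round(1))
an((227,128),0,[(97,47),(178,68),(198,132),(145,200),(67,180),(44,105)],[(103,95),(149,105),(140,153),(95,142)])
an((271,173),266,[(371,52),(438,66),(467,120),(414,192),(343,180),(315,110)],[(369,97),(414,103),(408,149),(363,142)])
an((334,211),532,None,[(659,97),(688,122),(662,153),(632,126)])
g=s['frame']; o=np.zeros((480,800,3),np.uint8)
o[:,:480]=cv2.resize(cv2.getRectSubPix(g,(48,48),(334.,208.)),None,fx=10,fy=10,interpolation=2)
o[:300,490:790]=cv2.resize(cv2.getRectSubPix(g,(50,50),(271.,171.)),None,fx=6,fy=6,interpolation=2)
o=np.clip((o.astype(float)-120)*2,0,255).astype(np.uint8)
cv2.imwrite('pics/c2.png',o)
E
python3 m.py
```

```text
sq ctr [ 0.5713 -0.1126] side [0.0124 0.0123 0.0127 0.0122] edge ang mod90 [13.  13.  12.5 11.5]
 hex ctr [ 0.5716 -0.1124] r [0.0201 0.0207 0.0203 0.0211 0.0213 0.0208] vert ang mod60 [41.6 37.4 48.1 40.5 39.9 42.5]
sq ctr [ 0.548  -0.1749] side [0.0125 0.0123 0.0128 0.0124] edge ang mod90 [17.1 17.7 17.8 16.4]
 hex ctr [ 0.5489 -0.1753] r [0.0193 0.0195 0.0206 0.0208 0.0213 0.0209] vert ang mod60 [41.3 44.8 55.8 42.4 46.3 47.4]
sq ctr [ 0.5395 -0.2588] side [0.0111 0.0112 0.0115 0.0119] edge ang mod90 [74.8 74.9 78.2 73.3]
```

View pics/c2.png

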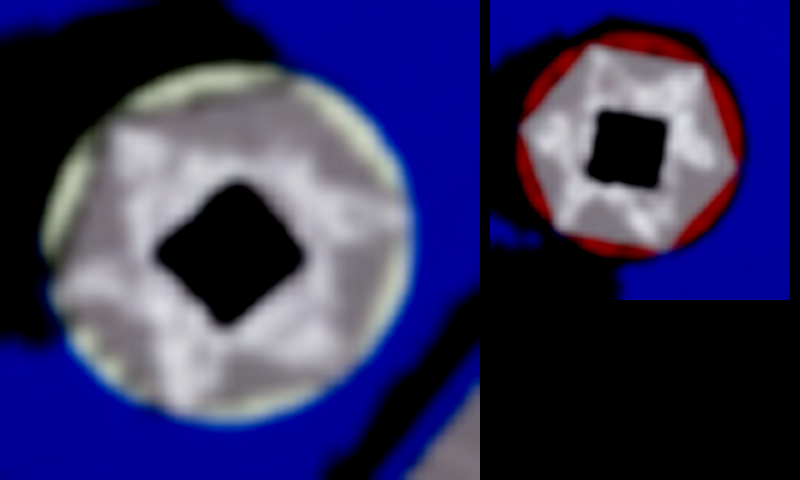

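Crop result: the recess centres in w1 are green ≈(224,126), red ≈(268,171), white ≈(334,209). Hexes are clear, with flats at about 12.5°, 17.3° and 45.3°. I'll take green first and view it close up at its grasp yaw.

```bash
python3 -c "
from h import *
go((.5344,-.1464,.15),42.5)"
```

```text
at [ 0.5447 -0.1913  0.2503] [-1.7999e+02  5.0000e-02  2.5350e+01] j [-22.   3. 101.  -0.  76.  43.] t 1.55 F [ 0.2 -0.1  1.4]
  d [ 0.01   -0.045   0.1003] w [-0.     0.001 -0.299]
```

```bash
python3 -m creep '[{"dx":0.01,"dy":-0.045,"dz":0.1,"wx":0,"wy":0,"wz":-0.299,"claw":0.07},{"dx":0.01,"dy":-0.045,"dz":0.1,"wx":0,"wy":0,"wz":-0.299,"claw":0.07},{"dx":0.01,"dy":-0.045,"dz":0.1,"wx":0,"wy":0,"wz":-0.299,"claw":0.07},{"dx":0.01,"dy":-0.045,"dz":0.1,"wx":0,"wy":0,"wz":-0.299,"claw":0.07},{"dx":0.01,"dy":-0.045,"dz":0.1,"wx":0,"wy":0,"wz":-0.299,"claw":0.07}]'
cat >> h.py <<'E'
def sq(s,guess,z,r=14):
    # dark square recess near guessed world xy, on the plane z
    u,v=proj(s,[*guess,z])[0].astype(int); x0,y0=u-r*2,v-r*2
    g=cv2.cvtColor(s['frame'],6)[max(y0,0):v+2*r,max(x0,0):u+2*r]
    n,l,st,c=cv2.connectedComponentsWithStats((g<70).astype(np.uint8))
    for i in range(1,n):
        if st[i,4]>40:
            p=c[i]+[max(x0,0),max(y0,0)]; q=cv2.minAreaRect(cv2.findNonZero((l==i).astype(np.uint8)))
            b=[atz(s,k+[max(x0,0),max(y0,0)],z)[:2] for k in cv2.boxPoints(q)]; e=b[1]-b[0]
            print('sq',p.round(1),'area',st[i,4],'xy',atz(s,p,z)[:2].round(4),'ang90',(np.degrees(np.arctan2(e[1],e[0]))%90).round(1),np.array(q[1]).round(1))
E
python3 - <<'E'
from h import *
s=snap('wrist','w2'); print(proj(s,[.5713,-.1126,.064]))
sq(s,(.5713,-.1126),.064)
go((.5713,-.1126,.030),42.5)
E
```

```text
clock: 2.05
tool_pos: [0.5367, -0.147, 0.1528]
eef_rot: [179.8, -0.1, 42.4]
ft_force: [-0.1, -0.2, -0.7]
width: 0.792
gripper_force: 0.0
[[278.03243581 143.0813282 ]]
sq [252.7 126.4] area 79 xy [ 0.5676 -0.0896] ang90 14.2 [ 8.  22.4]
sq [277.9 143.1] area 192 xy [ 0.5712 -0.1126] ang90 9.8 [13.8 13.9]
sq [252.  155.7] area 60 xy [ 0.5502 -0.104 ] ang90 62.1 [21.2  6.2]
at [ 0.5373 -0.1471  0.1536] [ 1.7975e+02 -1.2000e-01  4.2390e+01] j [-18.   5. 110.  -0.  65.  30.] t 2.1 F [-0.9  0.3  1. ]
  d [ 0.0481 -0.0031  0.1237] w [ 0.004 -0.002 -0.002]
```

```bash
python3 -m creep '[{"dx":0.049,"dy":0,"dz":0.05,"wx":0,"wy":0,"wz":0,"claw":0.07},{"dx":0.049,"dy":0,"dz":0.05,"wx":0,"wy":0,"wz":0,"claw":0.07},{"dx":0.049,"dy":0,"dz":0.05,"wx":0,"wy":0,"wz":0,"claw":0.07},{"dx":0.049,"dy":0,"dz":0.05,"wx":0,"wy":0,"wz":0,"claw":0.07}]'
python3 -c "
from h import *
go((.5712,-.1126,.030),42.5)"
```

```text
clock: 2.5
tool_pos: [0.5718, -0.1127, 0.1017]
eef_rot: [180.0, 0.0, 42.6]
ft_force: [0.3, 0.5, -0.2]
width: 0.792
gripper_force: 0.0
at [ 0.5718 -0.1127  0.1017] [1.7996e+02 1.0000e-02 4.2580e+01] j [-14.  10. 109.  -0.  60.  34.] t 2.5 F [ 0.3  0.5 -0.2]
  d [-0.0004 -0.0005  0.0717] w [0.001 0.    0.001]
```

```bash
python3 -m creep '[{"dx":0,"dy":0,"dz":0.04,"wx":0,"wy":0,"wz":0,"claw":0.07},{"dx":0,"dy":0,"dz":0.071,"wx":0,"wy":0,"wz":0,"claw":0.07},{"dx":0,"dy":0,"dz":0.071,"wx":0,"wy":0,"wz":0,"claw":0.07},{"dx":0,"dy":0,"dz":0.071,"wx":0,"wy":0,"wz":0,"claw":0.03},{"dx":0,"dy":0,"dz":0.071,"wx":0,"wy":0,"wz":0,"claw":0.02},{"dx":0,"dy":0,"dz":0.071,"wx":0,"wy":0,"wz":0,"claw":0.02},{"dx":0,"dy":0,"dz":0.071,"wx":0,"wy":0,"wz":0,"claw":0.02},{"dx":0,"dy":0,"dz":0.071,"wx":0,"wy":0,"wz":0,"claw":0.02}]'
python3 -c "
from h import *
go((.5712,-.1126,.030),42.5)"
```

```text
clock: 3.3
tool_pos: [0.5726, -0.1125, 0.0313]
eef_rot: [179.9, -0.1, 42.6]
ft_force: [-0.2, -0.1, 18.3]
width: 0.365
gripper_force: 12.8
at [ 0.5726 -0.1125  0.0313] [ 1.7986e+02 -9.0000e-02  4.2560e+01] j [-14.  15. 112.  -0.  53.  34.] t 3.3 F [-0.2 -0.1 18.3]
  d [-0.0011 -0.0009  0.0013] w [ 0.002 -0.001  0.001]
```

```bash
python3 -m creep '[{"dx":0,"dy":0,"dz":0,"wx":0,"wy":0,"wz":0,"claw":0.02},{"dx":0,"dy":0,"dz":0,"wx":0,"wy":0,"wz":0,"claw":0.02}]'
python3 -c "
from h import *
s=snap('wrist','w3');t=snap('top','t3')
o=np.zeros((420,800,3),np.uint8);o[:,:420]=s['frame'][:,70:490]
p=proj(t,[.57,-.112,.06])[0]
o[:360,430:790]=cv2.resize(cv2.getRectSubPix(t['frame'],(90,90),tuple(map(float,p))),None,fx=4,fy=4,interpolation=2)
cv2.imwrite('pics/c3.png',o)"
```

```text
clock: 3.5
tool_pos: [0.5733, -0.1122, 0.033]
eef_rot: [179.9, -0.1, 42.5]
ft_force: [-3.4, 2.3, 14.7]
width: 0.231
gripper_force: 8.1
```

View pics/c3.png

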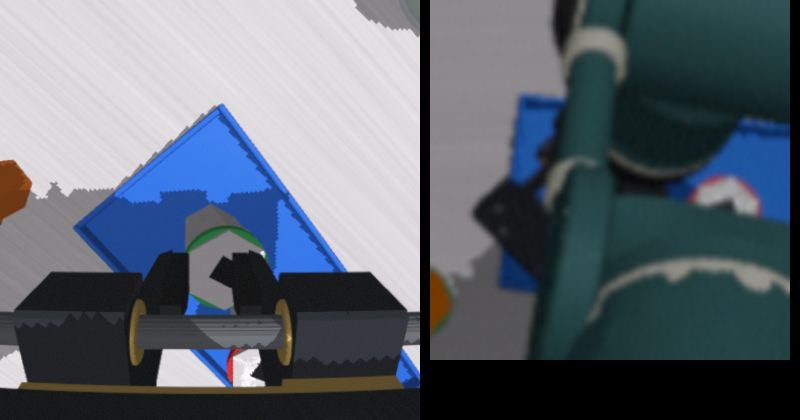

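The fingers are pinching the rear of the green socket (head at about (298,262) in the wrist frame), and it is sliding out forward and tilting. I'll open at once and recompute the offset.

```bash
python3 -m creep '[{"dx":0,"dy":0,"dz":0,"wx":0,"wy":0,"wz":0,"claw":0.07},{"dx":0,"dy":0,"dz":0,"wx":0,"wy":0,"wz":0,"claw":0.07},{"dx":0,"dy":0,"dz":0,"wx":0,"wy":0,"wz":0,"claw":0.07},{"dx":0,"dy":0,"dz":0,"wx":0,"wy":0,"wz":0,"claw":0.07}]'
python3 -c "
from h import *
s=load('w3');print(proj(s,[[.5733,-.1122,.033],[.5733,-.1122,.052],[.5733,-.1122,.064]]),atz(s,(298,262),.064),ray(s,(280,210)))
s=snap('wrist','w4');t=snap('scene','t4');print(telemetry.get_state()['tool_pos'])
o=np.zeros((420,800,3),np.uint8);o[:,:420]=s['frame'][:,70:490]
p=proj(t,[.57,-.112,.06])[0];print(p)
o[:360,430:790]=cv2.resize(cv2.getRectSubPix(t['frame'],(90,90),tuple(map(float,p))),None,fx=4,fy=4,interpolation=2)
cv2.imwrite('pics/c4.png',o)"
```

```text
clock: 4.0
tool_pos: [0.5737, -0.1129, 0.0321]
eef_rot: [179.7, -0.1, 42.6]
ft_force: [0.2, -1.4, 4.8]
width: 0.568
gripper_force: 2.3
[[281.43876704 244.53548431]
 [281.6748638  258.54907036]
 [281.85095552 269.00802619]] [ 0.58119321 -0.11538294  0.064     ] (array([ 0.62583504, -0.06233066,  0.21086361]), array([-0.20538102, -0.19146125, -0.95977161]))
[ 0.57310108 -0.11269353  0.03149057]
[220.49275606 214.62893426]
```

View pics/c4.png

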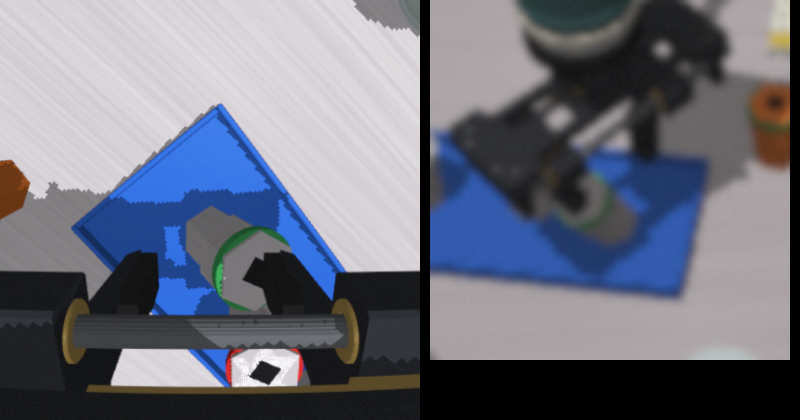

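```bash
python3 -c "
from h import *
t=load('t4');c=np.array([220.49,214.63])
T=np.array([.5731,-.1127,.0315]);R=Ro.from_euler('xyz',[179.7,-.1,42.6],degrees=True)
f=lambda p:((proj(t,T+R.apply(p))[0]-c)*4+[610,180]).round(0)
for w in(-1,1):
  for x in (-.009,.009):
    print(w,x,'inner tip',f([x,w*.025,0]),'outer tip',f([x,w*.0425,0]),'inner 40 up',f([x,w*.025,-.04]))
w4=load('w4');g=lambda p:(proj(w4,T+R.apply(p))[0]-[70,0]).round(0)
for w in(-1,1):
  for x in (-.009,.009): print('wrist',w,x,g([x,w*.025,0]),g([x,w*.0425,0]),g([x,w*.025,-.04]))
print('red',g([0,0,0]))
sq(w4,(.548,-.1749),.064)
sq(load('w2'),(.548,-.1749),.064)
"
```

```text
-1 -0.009 inner tip [632. 181.] outer tip [650. 168.] inner 40 up [626. 147.]
-1 0.009 inner tip [648. 195.] outer tip [666. 182.] inner 40 up [643. 161.]
1 -0.009 inner tip [578. 220.] outer tip [559. 234.] inner 40 up [571. 186.]
1 0.009 inner tip [594. 234.] outer tip [575. 248.] inner 40 up [588. 201.]
wrist -1 -0.009 [167. 259.] [137. 259.] [157. 295.]
wrist -1 0.009 [166. 230.] [135. 230.] [155. 260.]
wrist 1 -0.009 [254. 259.] [284. 259.] [264. 295.]
wrist 1 0.009 [255. 230.] [286. 230.] [266. 260.]
red [210. 245.]
sq [340.4 345.7] area 123 xy [ 0.5621 -0.1651] ang90 44.9 [40.  4.]
sq [334.7 372.3] area 373 xy [ 0.5479 -0.1753] ang90 25.9 [23.9 18.6]
sq [334.5 395.2] area 363 xy [ 0.5366 -0.1868] ang90 44.2 [55.  6.]
sq [292.3 201.7] area 327 xy [ 0.5441 -0.1531] ang90 42.6 [27. 36.]
sq [314.6 216. ] area 176 xy [ 0.5476 -0.1751] ang90 17.9 [13.9 13.4]
```

The visible fingers end about 29 mm above the reported TCP: the columns, rows and scene view all agree. So they pinched only the top edge of the head. The green socket now leans roughly 18° on the right finger. I'll push it back left, then lift clear so it settles.

```bash
python3 -m creep '[{"dx":0,"dy":-0.006,"dz":0,"wx":0,"wy":0,"wz":0,"claw":0.05},{"dx":0,"dy":-0.012,"dz":0,"wx":0,"wy":0,"wz":0,"claw":0.05},{"dx":0,"dy":-0.014,"dz":-0.003,"wx":0,"wy":0,"wz":0,"claw":0.05},{"dx":0,"dy":-0.014,"dz":-0.02,"wx":0,"wy":0,"wz":0,"claw":0.06},{"dx":-0.02,"dy":0,"dz":-0.06,"wx":0,"wy":0,"wz":0,"claw":0.07},{"dx":-0.049,"dy":0,"dz":-0.12,"wx":0,"wy":0,"wz":0,"claw":0.07},{"dx":-0.049,"dy":0,"dz":-0.12,"wx":0,"wy":0,"wz":0,"claw":0.07},{"dx":-0.049,"dy":0,"dz":-0.12,"wx":0,"wy":0,"wz":0,"claw":0.07}]'
python3 - <<'E'
from h import *
print(arm.grip_point_offset)
s=snap('wrist','w5');t=snap('scene','t5')
sq(s,(.5713,-.1126),.064); sq(s,(.5476,-.1751),.064)
o=np.zeros((420,800,3),np.uint8);o[:,:490]=s['frame'][:,35:525]
p=proj(t,[.57,-.112,.06])[0]
o[:300,495:795]=cv2.resize(cv2.getRectSubPix(t['frame'],(75,75),tuple(map(float,p))),None,fx=4,fy=4,interpolation=2)
cv2.imwrite('pics/c5.png',o)
E
```

```text
clock: 4.9
tool_pos: [0.5364, -0.1462, 0.1524]
eef_rot: [179.8, -0.1, 42.5]
ft_force: [-0.5, 0.3, 0.2]
width: 0.793
gripper_force: 0.0
0.0187
sq [252.5 139.1] area 148 xy [ 0.56  -0.095] ang90 36.9 [ 9.8 43.2]
sq [278.3 143.7] area 192 xy [ 0.5709 -0.1122] ang90 9.9 [13.7 13.9]
sq [293.3 202.7] area 321 xy [ 0.544  -0.1534] ang90 42.5 [37. 27.]
sq [315.5 216.7] area 168 xy [ 0.5477 -0.1752] ang90 18.0 [13.9 13. ]
```

View pics/c5.png

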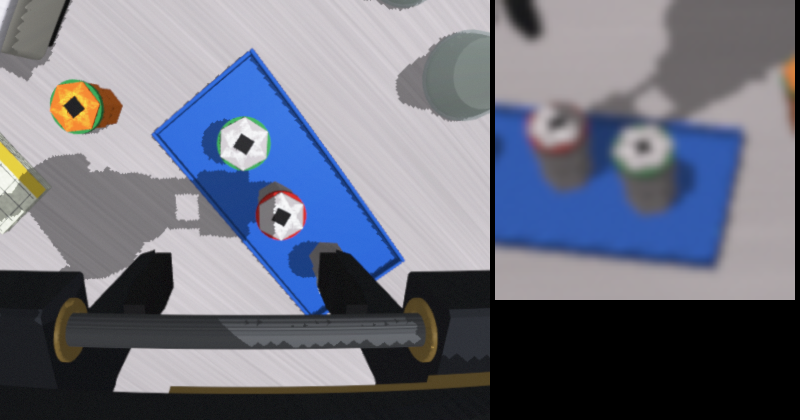

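Green is upright again at (277,144), position (0.571, −0.112). Red is untouched at (315,217). The finger ends show at row 252, about 29 mm short of the TCP, so I'll regrasp with TCP z = 0.012, clear of the floor either way.

```bash
python3 -m creep '[{"dx":0.049,"dy":0,"dz":0.05,"wx":0,"wy":0,"wz":0,"claw":0.07},{"dx":0.049,"dy":0,"dz":0.07,"wx":0,"wy":0,"wz":0,"claw":0.07},{"dx":0.049,"dy":0,"dz":0.11,"wx":0,"wy":0,"wz":0,"claw":0.07},{"dx":0.049,"dy":0,"dz":0.139,"wx":0,"wy":0,"wz":0,"claw":0.06},{"dx":0.049,"dy":0,"dz":0.139,"wx":0,"wy":0,"wz":0,"claw":0.05},{"dx":0.049,"dy":0,"dz":0.139,"wx":0,"wy":0,"wz":0,"claw":0.044},{"dx":0.049,"dy":0,"dz":0.139,"wx":0,"wy":0,"wz":0,"claw":0.04},{"dx":0.049,"dy":0,"dz":0.139,"wx":0,"wy":0,"wz":0,"claw":0.036},{"dx":0.049,"dy":0,"dz":0.139,"wx":0,"wy":0,"wz":0,"claw":0.03},{"dx":0.049,"dy":0,"dz":0.139,"wx":0,"wy":0,"wz":0,"claw":0.02},{"dx":0.049,"dy":0,"dz":0.139,"wx":0,"wy":0,"wz":0,"claw":0.02},{"dx":0.049,"dy":0,"dz":0.139,"wx":0,"wy":0,"wz":0,"claw":0.02}]'
```

```text
clock: 6.2
tool_pos: [0.5728, -0.1124, 0.0125]
eef_rot: [179.9, -0.1, 42.6]
ft_force: [-1.2, 0.4, 6.7]
width: 0.404
gripper_force: 29.6
```

```bash
python3 -m creep '[{"dx":0,"dy":0,"dz":-0.05,"wx":0,"wy":0,"wz":0,"claw":0.02},{"dx":0,"dy":0,"dz":-0.1,"wx":0,"wy":0,"wz":0,"claw":0.02},{"dx":0,"dy":0,"dz":-0.15,"wx":0,"wy":0,"wz":0,"claw":0.02},{"dx":0,"dy":0,"dz":-0.178,"wx":0,"wy":0,"wz":0,"claw":0.02}]'
python3 -c "
from h import *
go((.496,.157,.19),43.5)"
```

```text
clock: 6.6
tool_pos: [0.5727, -0.1126, 0.1932]
eef_rot: [179.7, -0.2, 42.5]
ft_force: [1.7, 0.2, -3.0]
width: 0.407
gripper_force: 29.7
at [ 0.5727 -0.1126  0.1932] [ 1.7975e+02 -1.6000e-01  4.2550e+01] j [-14.   6. 104.  -0.  70.  34.] t 6.6 F [ 1.7  0.2 -3. ]
  d [ 0.1258 -0.2505  0.0024] w [ 0.004 -0.003 -0.017]
```

```bash
python3 -m creep '[{"dx":0.126,"dy":-0.25,"dz":0.001,"wx":0,"wy":0,"wz":-0.017,"claw":0.02},{"dx":0.126,"dy":-0.25,"dz":0.001,"wx":0,"wy":0,"wz":-0.017,"claw":0.02},{"dx":0.126,"dy":-0.25,"dz":0.001,"wx":0,"wy":0,"wz":-0.017,"claw":0.02},{"dx":0.126,"dy":-0.25,"dz":0.001,"wx":0,"wy":0,"wz":-0.017,"claw":0.02},{"dx":0.126,"dy":-0.25,"dz":0.001,"wx":0,"wy":0,"wz":-0.017,"claw":0.02},{"dx":0.126,"dy":-0.25,"dz":0.001,"wx":0,"wy":0,"wz":-0.017,"claw":0.02},{"dx":0.126,"dy":-0.25,"dz":0.001,"wx":0,"wy":0,"wz":-0.017,"claw":0.02},{"dx":0.126,"dy":-0.25,"dz":0.001,"wx":0,"wy":0,"wz":-0.017,"claw":0.02},{"dx":0.126,"dy":-0.25,"dz":0.001,"wx":0,"wy":0,"wz":-0.017,"claw":0.02}]'
python3 - <<'E'
from h import *
s=snap('wrist','w6'); st=telemetry.get_state();print(st['tool_pos'],st['eef_rot'])
u,v=proj(s,[.532,.192,.095])[0].round();print(u,v)
# yellow disc centroid
hsv=cv2.cvtColor(s['frame'],cv2.COLOR_BGR2HSV);m=cv2.inRange(hsv,(22,120,80),(35,255,255))
n,l,sta,c=cv2.connectedComponentsWithStats(m);i=1+sta[1:,4].argmax();q=cv2.fitEllipse(cv2.convexHull(cv2.findNonZero((l==i).astype(np.uint8))))
print('disc',sta[i],q,atz(s,q[0],.0915))
o=np.zeros((420,800,3),np.uint8);o[:420,:420]=cv2.resize(cv2.getRectSubPix(s['frame'],(70,70),(u,v)),None,fx=6,fy=6,interpolation=2)
o[:285,420:]=cv2.resize(s['frame'],(380,285))
cv2.imwrite('pics/c6.png',o)
E
```

```text
clock: 7.5
tool_pos: [0.495, 0.1563, 0.1873]
eef_rot: [180.0, 0.1, 43.5]
ft_force: [-0.0, 0.3, -2.8]
width: 0.407
gripper_force: 29.7
[0.49511139 0.15603466 0.18736015] [1.79992725e+02 5.12873652e-02 4.34576150e+01]
280.0 139.0
disc [ 241   93   79   80 2876] ((280.2974548339844, 132.76829528808594), (78.74920654296875, 79.85751342773438), 175.81930541992188) [0.53523673 0.19521951 0.0915    ]
```

View pics/c6.png

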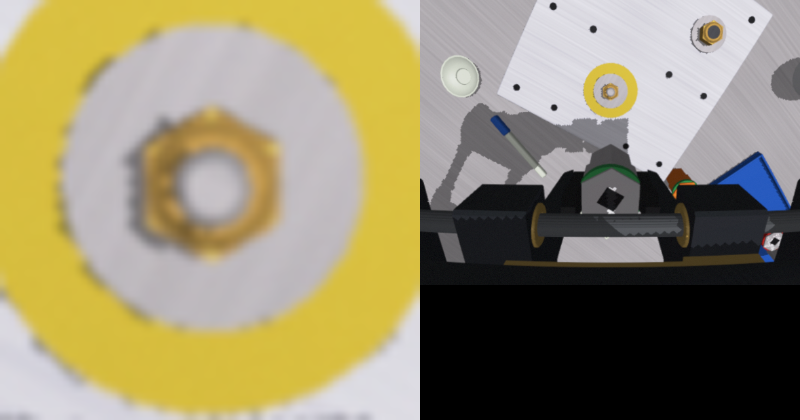

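c6 shows the marked nut's hex at crop (212,185), wrist pixel (280.3,134.8), about 17 mm across flats. Its left and right flats are vertical, so they match the tool yaw of 43.5°. The green socket's recess is at about (281,293), upright in the fingers.

```bash
python3 -c "
from h import *
s=load('w6')
n=atz(s,(280.3,134.8),.104);w=atz(s,(280.5,133.5),.093);d=atz(s,(280.3,132.8),.0915);print(n,w,d)
sq(s,(.495,.156),.239)
go((*((n+w)/2)[:2],.16),43.5)"
```

```text
[0.53469297 0.19471589 0.104     ] [0.53500069 0.19477656 0.093     ] [0.53522013 0.19520097 0.0915    ]
sq [280.2 293.6] area 783 xy [0.4937 0.156 ] ang90 17.1 [31.4 27.7]
sq [281.5 316.6] area 214 xy [0.4859 0.1478] ang90 42.0 [55.  3.]
at [0.4951 0.156  0.1874] [1.7999e+02 5.0000e-02 4.3460e+01] j [ 15.  -1. 112.  -0.  69.  61.] t 7.55 F [ 0.8  0.6 -2.6]
  d [ 0.0555 -0.0008  0.0273] w [ 0.     0.001 -0.001]
```

```bash
python3 -m creep '[{"dx":0.03,"dy":-0.0004,"dz":0.0,"wx":0,"wy":0,"wz":0,"claw":0.02},{"dx":0.056,"dy":-0.0004,"dz":0.03,"wx":0,"wy":0,"wz":0,"claw":0.02},{"dx":0.056,"dy":-0.0004,"dz":0.055,"wx":0,"wy":0,"wz":0,"claw":0.02},{"dx":0.056,"dy":-0.0004,"dz":0.055,"wx":0,"wy":0,"wz":0,"claw":0.02},{"dx":0.056,"dy":-0.0004,"dz":0.055,"wx":0,"wy":0,"wz":0,"claw":0.02}]'
python3 -c "
from h import *
go((.5356,.1952,.113),43.5)"
```

```text
clock: 8.05
tool_pos: [0.535, 0.1948, 0.1321]
eef_rot: [-180.0, 0.1, 43.4]
ft_force: [-0.7, -0.8, -1.0]
width: 0.406
gripper_force: 29.7
at [0.535  0.1948 0.1321] [-1.7995e+02  1.2000e-01  4.3440e+01] j [ 18.   7. 109.  -0.  63.  64.] t 8.05 F [-0.7 -0.8 -1. ]
  d [0.0008 0.0001 0.0191] w [-0.001  0.002 -0.001]
```

```bash
python3 -m creep '[{"dx":0.0009,"dy":0,"dz":0.01,"wx":0,"wy":0,"wz":0,"claw":0.02},{"dx":0.0009,"dy":0,"dz":0.016,"wx":0,"wy":0,"wz":0,"claw":0.02},{"dx":0.0009,"dy":0,"dz":0.019,"wx":0,"wy":0,"wz":0,"claw":0.02},{"dx":0.0009,"dy":0,"dz":0.021,"wx":0,"wy":0,"wz":0,"claw":0.02},{"dx":0.0009,"dy":0,"dz":0.023,"wx":0,"wy":0,"wz":0,"claw":0.02},{"dx":0.0009,"dy":0,"dz":0.023,"wx":0,"wy":0,"wz":0,"claw":0.02}]'
```

```text
clock: 8.65
tool_pos: [0.5368, 0.1974, 0.1124]
eef_rot: [180.0, -0.1, 43.5]
ft_force: [-3.6, 0.3, 7.6]
width: 0.413
gripper_force: 29.8
```

```bash
python3 -m creep '[{"dx":-0.001,"dy":0,"dz":0.002,"wx":0,"wy":0,"wz":0,"claw":0.02},{"dx":-0.002,"dy":0,"dz":0.003,"wx":0,"wy":0,"wz":0,"claw":0.02},{"dx":-0.002,"dy":0,"dz":0.003,"wx":0,"wy":0,"wz":0,"claw":0.02}]'; python3 -m creep '[{"dx":0.0,"dy":0.001,"dz":0,"wx":0,"wy":0,"wz":0,"claw":0.02},{"dx":0.0,"dy":0.001,"dz":0,"wx":0,"wy":0,"wz":0,"claw":0.02}]';python3 -m creep '[{"dx":0.0,"dy":-0.001,"dz":0,"wx":0,"wy":0,"wz":0,"claw":0.02},{"dx":0.0,"dy":-0.0015,"dz":0,"wx":0,"wy":0,"wz":0,"claw":0.02},{"dx":0.0,"dy":-0.0015,"dz":0,"wx":0,"wy":0,"wz":0,"claw":0.02}]'
```

```text
clock: 8.95
tool_pos: [0.5375, 0.1964, 0.1114]
eef_rot: [179.8, -0.4, 43.5]
ft_force: [-3.5, -1.1, 12.4]
width: 0.407
gripper_force: 29.8
clock: 9.15
tool_pos: [0.5376, 0.1963, 0.1114]
eef_rot: [179.9, -0.4, 43.5]
ft_force: [-3.6, 1.5, 14.7]
width: 0.407
gripper_force: 29.8
clock: 9.45
tool_pos: [0.5375, 0.1964, 0.1114]
eef_rot: [179.8, -0.4, 43.6]
ft_force: [-0.9, -2.1, 12.7]
width: 0.406
gripper_force: 29.8
```

```bash
python3 -m creep '[{"dx":0,"dy":0.0005,"dz":0.002,"wx":0,"wy":0,"wz":0.06,"claw":0.02},{"dx":0.0,"dy":0.0005,"dz":0.002,"wx":0,"wy":0,"wz":0.06,"claw":0.02}]'; python3 -m creep '[{"dx":0.0,"dy":0,"dz":0,"wx":0,"wy":0,"wz":-0.06,"claw":0.02},{"dx":0.0,"dy":0,"dz":0,"wx":0,"wy":0,"wz":-0.12,"claw":0.02},{"dx":0.0,"dy":0,"dz":0,"wx":0,"wy":0,"wz":-0.12,"claw":0.02}]';python3 -m creep '[{"dx":0.001,"dy":0,"dz":0,"wx":0,"wy":0,"wz":0.06,"claw":0.02},{"dx":0.002,"dy":0,"dz":0,"wx":0,"wy":0,"wz":0.06,"claw":0.02},{"dx":0.003,"dy":0,"dz":0,"wx":0,"wy":0,"wz":0.06,"claw":0.02}]'
```

```text
clock: 9.65
tool_pos: [0.5385, 0.1968, 0.111]
eef_rot: [179.8, -0.5, 40.0]
ft_force: [-3.8, -0.1, 18.8]
width: 0.408
gripper_force: 30.0
clock: 9.95
tool_pos: [0.5381, 0.1971, 0.111]
eef_rot: [179.8, -0.5, 47.0]
ft_force: [-3.8, 0.1, 18.9]
width: 0.409
gripper_force: 30.0
clock: 10.25
tool_pos: [0.5397, 0.1982, 0.1107]
eef_rot: [179.8, -0.3, 43.6]
ft_force: [-4.2, -3.1, 18.0]
width: 0.408
gripper_force: 30.0
```

```bash
python3 -m creep '[{"dx":-0.001,"dy":0,"dz":0.001,"wx":0,"wy":0,"wz":0,"claw":0.02},{"dx":-0.002,"dy":0,"dz":0.001,"wx":0,"wy":0,"wz":0,"claw":0.02},{"dx":-0.003,"dy":0,"dz":0.001,"wx":0,"wy":0,"wz":0,"claw":0.02},{"dx":-0.004,"dy":0,"dz":0.001,"wx":0,"wy":0,"wz":0,"claw":0.02},{"dx":-0.005,"dy":0,"dz":0.001,"wx":0,"wy":0,"wz":0,"claw":0.02},{"dx":-0.006,"dy":0,"dz":0.001,"wx":0,"wy":0,"wz":0,"claw":0.02},{"dx":-0.007,"dy":0,"dz":0.001,"wx":0,"wy":0,"wz":0,"claw":0.02}]'; python3 -m creep '[{"dx":0.001,"dy":0.0015,"dz":0,"wx":0,"wy":0,"wz":0,"claw":0.02},{"dx":0.002,"dy":0.0015,"dz":0,"wx":0,"wy":0,"wz":0,"claw":0.02},{"dx":0.003,"dy":0.0015,"dz":0,"wx":0,"wy":0,"wz":0,"claw":0.02},{"dx":0.004,"dy":0.0015,"dz":0,"wx":0,"wy":0,"wz":0,"claw":0.02},{"dx":0.005,"dy":0.0015,"dz":0,"wx":0,"wy":0,"wz":0,"claw":0.02}]';python3 -m creep '[{"dx":0,"dy":-0.001,"dz":0,"wx":0,"wy":0,"wz":0,"claw":0.02},{"dx":-0.001,"dy":-0.003,"dz":0,"wx":0,"wy":0,"wz":0,"claw":0.02},{"dx":-0.002,"dy":-0.003,"dz":0,"wx":0,"wy":0,"wz":0,"claw":0.02},{"dx":-0.003,"dy":-0.003,"dz":0,"wx":0,"wy":0,"wz":0,"claw":0.02},{"dx":-0.004,"dy":-0.003,"dz":0,"wx":0,"wy":0,"wz":0,"claw":0.02},{"dx":-0.005,"dy":-0.003,"dz":0,"wx":0,"wy":0,"wz":0,"claw":0.02}]'
```

```text
clock: 10.95
tool_pos: [0.5386, 0.197, 0.1109]
eef_rot: [179.7, -1.0, 43.5]
ft_force: [3.2, 7.3, 14.2]
width: 0.401
gripper_force: 30.0
clock: 11.45
tool_pos: [0.5395, 0.1977, 0.1106]
eef_rot: [179.9, -0.5, 43.5]
ft_force: [-6.8, 0.3, 22.8]
width: 0.4
gripper_force: 30.0
clock: 12.05
tool_pos: [0.5384, 0.197, 0.1109]
eef_rot: [179.6, -1.0, 43.5]
ft_force: [5.8, 5.0, 12.5]
width: 0.402
gripper_force: 30.0
```

```bash
python3 -m creep '[{"dx":0.004,"dy":0.001,"dz":-0.018,"wx":0,"wy":0,"wz":0,"claw":0.02},{"dx":0.004,"dy":0.001,"dz":-0.018,"wx":0,"wy":0,"wz":0,"claw":0.02},{"dx":0.004,"dy":0.001,"dz":-0.018,"wx":0,"wy":0,"wz":0,"claw":0.02}]'
python3 -c "
from h import *
s=snap('wrist','w7')
st=telemetry.get_state();T=st['tool_pos'];sq(s,T[:2],T[2]+.052)
go((.5356,.1956,.118),43.5)"
```

```text
clock: 12.35
tool_pos: [0.5342, 0.1959, 0.1219]
eef_rot: [180.0, -0.0, 43.5]
ft_force: [-0.1, 0.5, -2.6]
width: 0.404
gripper_force: 30.0
sq [280.1 293.1] area 819 xy [0.5327 0.1955] ang90 16.1 [30.4 28.9]
sq [279.4 317.1] area 269 xy [0.5239 0.1876] ang90 42.0 [55.  4.]
at [0.5334 0.1956 0.1209] [-1.7998e+02  6.0000e-02  4.3540e+01] j [ 18.   8. 110.  -0.  62.  64.] t 12.4 F [ 0.6  0.2 -2.6]
  d [0.0016 0.0016 0.0029] w [-0.     0.001  0.001]
```

```bash
python3 -m creep '[{"dx":0.0016,"dy":0.0014,"dz":0.003,"wx":0,"wy":0,"wz":0,"claw":0.02},{"dx":0.0016,"dy":0.0014,"dz":0.005,"wx":0,"wy":0,"wz":0,"claw":0.02},{"dx":0.0016,"dy":0.0014,"dz":0.0065,"wx":0,"wy":0,"wz":0,"claw":0.02},{"dx":0.0016,"dy":0.0014,"dz":0.0065,"wx":0,"wy":0,"wz":0,"claw":0.02}]'; python3 -m creep '[{"dx":0,"dy":0,"dz":0.001,"wx":0,"wy":0,"wz":0,"claw":0.02},{"dx":0,"dy":0,"dz":0.0015,"wx":0,"wy":0,"wz":0,"claw":0.02}]'; python3 -m creep '[{"dx":0,"dy":0,"dz":0.001,"wx":0,"wy":0,"wz":0,"claw":0.02},{"dx":0,"dy":0,"dz":0.0015,"wx":0,"wy":0,"wz":0,"claw":0.02}]'
```

```text
clock: 12.8
tool_pos: [0.5359, 0.1957, 0.1143]
eef_rot: [-180.0, 0.1, 43.5]
ft_force: [0.7, -0.3, -2.2]
width: 0.404
gripper_force: 30.0
clock: 13.0
tool_pos: [0.5361, 0.1959, 0.1135]
eef_rot: [-180.0, 0.0, 43.5]
ft_force: [-0.6, 0.3, -2.8]
width: 0.403
gripper_force: 30.0
clock: 13.2
tool_pos: [0.5363, 0.196, 0.1129]
eef_rot: [180.0, -0.0, 43.5]
ft_force: [-1.3, -1.7, 4.5]
width: 0.407
gripper_force: 30.0
```

```bash
python3 -m creep '[{"dx":-0.002,"dy":0,"dz":0,"wx":0,"wy":0,"wz":0,"claw":0.02},{"dx":-0.002,"dy":0.002,"dz":0,"wx":0,"wy":0,"wz":0,"claw":0.02},{"dx":0.001,"dy":0.002,"dz":0,"wx":0,"wy":0,"wz":0,"claw":0.02},{"dx":0.002,"dy":0,"dz":0,"wx":0,"wy":0,"wz":0,"claw":0.02}]'; python3 -m creep '[{"dx":0,"dy":-0.002,"dz":0.001,"wx":0,"wy":0,"wz":0,"claw":0.02},{"dx":-0.002,"dy":-0.002,"dz":0.001,"wx":0,"wy":0,"wz":0,"claw":0.02},{"dx":-0.004,"dy":-0.002,"dz":0.001,"wx":0,"wy":0,"wz":0,"claw":0.02},{"dx":-0.004,"dy":0,"dz":0.001,"wx":0,"wy":0,"wz":0,"claw":0.02}]'; python3 -m creep '[{"dx":0.002,"dy":0,"dz":0.002,"wx":0,"wy":0,"wz":0.05,"claw":0.02},{"dx":0.002,"dy":0,"dz":0.003,"wx":0,"wy":0,"wz":-0.05,"claw":0.02},{"dx":0.002,"dy":0,"dz":0.003,"wx":0,"wy":0,"wz":0,"claw":0.02}]'
```

```text
clock: 13.6
tool_pos: [0.538, 0.1968, 0.1123]
eef_rot: [179.9, 0.0, 43.5]
ft_force: [0.1, -0.7, -1.6]
width: 0.404
gripper_force: 30.0
clock: 14.0
tool_pos: [0.5356, 0.196, 0.1127]
eef_rot: [-179.9, -0.2, 43.5]
ft_force: [-1.6, 5.3, 8.0]
width: 0.406
gripper_force: 30.0
clock: 14.3
tool_pos: [0.5372, 0.197, 0.112]
eef_rot: [-180.0, -0.2, 43.6]
ft_force: [-4.8, 0.5, 17.5]
width: 0.405
gripper_force: 30.0
```

Green stops at the bevel (TCP z ≈ 0.111, about 9.5 mm above home) and yaw and lateral wiggling don't help, so it doesn't fit. I'll take it back to its place in the tray.

```bash
python3 -m creep '[{"dx":0,"dy":0,"dz":-0.04,"wx":0,"wy":0,"wz":0,"claw":0.02},{"dx":0,"dy":0,"dz":-0.082,"wx":0,"wy":0,"wz":0,"claw":0.02},{"dx":0,"dy":0,"dz":-0.082,"wx":0,"wy":0,"wz":0,"claw":0.02}]'
python3 -c "
from h import *
go((.5728,-.1124,.10),42.5)"
```

```text
clock: 14.6
tool_pos: [0.5395, 0.1972, 0.1961]
eef_rot: [179.8, -0.5, 43.5]
ft_force: [0.5, 0.5, -1.8]
width: 0.41
gripper_force: 30.0
at [0.5395 0.1972 0.1961] [179.78  -0.51  43.53] j [ 18.   4. 106.   0.  70.  64.] t 14.6 F [ 0.5  0.5 -1.8]
  d [-0.19    0.247   0.0954] w [ 0.004 -0.009  0.018]
```

```bash
python3 -m creep '[{"dx":-0.185,"dy":0.249,"dz":0,"wx":0,"wy":0,"wz":0.018,"claw":0.02},{"dx":-0.185,"dy":0.249,"dz":0,"wx":0,"wy":0,"wz":0.018,"claw":0.02},{"dx":-0.185,"dy":0.249,"dz":0,"wx":0,"wy":0,"wz":0.018,"claw":0.02},{"dx":-0.185,"dy":0.249,"dz":0,"wx":0,"wy":0,"wz":0.018,"claw":0.02},{"dx":-0.185,"dy":0.249,"dz":0,"wx":0,"wy":0,"wz":0.018,"claw":0.02},{"dx":-0.185,"dy":0.249,"dz":0,"wx":0,"wy":0,"wz":0.018,"claw":0.02},{"dx":-0.185,"dy":0.249,"dz":0.0,"wx":0,"wy":0,"wz":0.018,"claw":0.02},{"dx":-0.185,"dy":0.249,"dz":0.05,"wx":0,"wy":0,"wz":0.018,"claw":0.02},{"dx":-0.185,"dy":0.249,"dz":0.1,"wx":0,"wy":0,"wz":0.018,"claw":0.02},{"dx":-0.185,"dy":0.249,"dz":0.14,"wx":0,"wy":0,"wz":0.018,"claw":0.02},{"dx":-0.185,"dy":0.249,"dz":0.14,"wx":0,"wy":0,"wz":0.018,"claw":0.02},{"dx":-0.185,"dy":0.249,"dz":0.14,"wx":0,"wy":0,"wz":0.018,"claw":0.02}]'
```

```text
clock: 15.8
tool_pos: [0.5718, -0.1111, 0.0486]
eef_rot: [-179.8, 0.1, 42.5]
ft_force: [-0.4, -0.7, -1.9]
width: 0.409
gripper_force: 30.0
```

Lower to the floor, release gently, and rise to view red (flats 17.5° → yaw 47.5).

```bash
python3 -m creep '[{"dx":0,"dy":0,"dz":0.02,"wx":0,"wy":0,"wz":0,"claw":0.02},{"dx":0,"dy":0,"dz":0.032,"wx":0,"wy":0,"wz":0,"claw":0.02},{"dx":0,"dy":0,"dz":0.0355,"wx":0,"wy":0,"wz":0,"claw":0.02},{"dx":0,"dy":0,"dz":0.0355,"wx":0,"wy":0,"wz":0,"claw":0.02},{"dx":0,"dy":0,"dz":0.036,"wx":0,"wy":0,"wz":0,"claw":0.038},{"dx":0,"dy":0,"dz":0.036,"wx":0,"wy":0,"wz":0,"claw":0.05},{"dx":0,"dy":0,"dz":0.036,"wx":0,"wy":0,"wz":0,"claw":0.07},{"dx":0,"dy":0,"dz":0.036,"wx":0,"wy":0,"wz":0,"claw":0.07},{"dx":0,"dy":0,"dz":0.02,"wx":0,"wy":0,"wz":0,"claw":0.07},{"dx":0,"dy":0,"dz":-0.02,"wx":0,"wy":0,"wz":0,"claw":0.07},{"dx":0,"dy":0,"dz":-0.06,"wx":0,"wy":0,"wz":0,"claw":0.07},{"dx":-0.05,"dy":0,"dz":-0.1,"wx":0,"wy":0,"wz":0,"claw":0.07},{"dx":-0.05,"dy":0,"dz":-0.1,"wx":0,"wy":0,"wz":0,"claw":0.07}]'
python3 - <<'E'
from h import *
s=snap('wrist','w8')
sq(s,(.571,-.112),.064); sq(s,(.5476,-.1751),.064)
go((.5477,-.1752,.10),47.5)
E
```

```text
clock: 17.1
tool_pos: [0.5382, -0.1478, 0.156]
eef_rot: [179.6, -0.2, 42.5]
ft_force: [0.7, -0.5, 0.3]
width: 0.79
gripper_force: 0.0
sq [249.4 141.1] area 250 xy [ 0.5589 -0.0961] ang90 38.1 [11.8 42.3]
sq [276.7 144.3] area 186 xy [ 0.5716 -0.1136] ang90 12.1 [13.5 13.6]
sq [289.7 201.2] area 340 xy [ 0.5444 -0.1529] ang90 42.4 [35. 27.]
sq [311.6 215.7] area 170 xy [ 0.5476 -0.1751] ang90 14.7 [13.3 13.5]
at [ 0.5375 -0.1482  0.1554] [ 1.7963e+02 -1.5000e-01  4.2420e+01] j [-18.   4. 110.  -0.  65.  30.] t 17.15 F [-0.6 -0.3  0.6]
  d [-0.0108  0.0265  0.0556] w [ 0.007 -0.002 -0.089]
```

```bash
python3 -m creep '[{"dx":-0.01,"dy":0.0265,"dz":0.03,"wx":0,"wy":0,"wz":-0.085,"claw":0.07},{"dx":-0.01,"dy":0.0265,"dz":0.052,"wx":0,"wy":0,"wz":-0.085,"claw":0.07},{"dx":-0.01,"dy":0.0265,"dz":0.052,"wx":0,"wy":0,"wz":-0.085,"claw":0.07},{"dx":-0.01,"dy":0.0265,"dz":0.052,"wx":0,"wy":0,"wz":-0.085,"claw":0.07}]'
python3 -c "
from h import *
go((.5477,-.1752,.012),47.2)"
```

```text
clock: 17.55
tool_pos: [0.5463, -0.1713, 0.0969]
eef_rot: [-179.8, 0.0, 47.4]
ft_force: [0.8, -0.5, -0.7]
width: 0.792
gripper_force: 0.0
at [ 0.5463 -0.1713  0.0969] [-1.7982e+02  5.0000e-02  4.7350e+01] j [-20.  10. 111.   0.  60.  23.] t 17.55 F [ 0.8 -0.5 -0.7]
  d [-0.0019  0.004   0.0849] w [-0.003  0.001  0.003]
```

```bash
python3 -m creep '[{"dx":-0.002,"dy":0.004,"dz":0.04,"wx":0,"wy":0,"wz":0,"claw":0.07},{"dx":-0.002,"dy":0.004,"dz":0.07,"wx":0,"wy":0,"wz":0,"claw":0.07},{"dx":-0.002,"dy":0.004,"dz":0.085,"wx":0,"wy":0,"wz":0,"claw":0.06},{"dx":-0.002,"dy":0.004,"dz":0.085,"wx":0,"wy":0,"wz":0,"claw":0.05},{"dx":-0.002,"dy":0.004,"dz":0.085,"wx":0,"wy":0,"wz":0,"claw":0.044},{"dx":-0.002,"dy":0.004,"dz":0.085,"wx":0,"wy":0,"wz":0,"claw":0.04},{"dx":-0.002,"dy":0.004,"dz":0.085,"wx":0,"wy":0,"wz":0,"claw":0.036},{"dx":-0.002,"dy":0.004,"dz":0.085,"wx":0,"wy":0,"wz":0,"claw":0.03},{"dx":-0.002,"dy":0.004,"dz":0.085,"wx":0,"wy":0,"wz":0,"claw":0.02},{"dx":-0.002,"dy":0.004,"dz":0.085,"wx":0,"wy":0,"wz":0,"claw":0.02},{"dx":-0.002,"dy":0.004,"dz":0.085,"wx":0,"wy":0,"wz":0,"claw":0.02}]'; python3 -m creep '[{"dx":0,"dy":0,"dz":-0.05,"wx":0,"wy":0,"wz":0,"claw":0.02},{"dx":0,"dy":0,"dz":-0.1,"wx":0,"wy":0,"wz":0,"claw":0.02},{"dx":0,"dy":0,"dz":-0.15,"wx":0,"wy":0,"wz":0,"claw":0.02},{"dx":0,"dy":0,"dz":-0.178,"wx":0,"wy":0,"wz":0,"claw":0.02},{"dx":0,"dy":0,"dz":-0.178,"wx":0,"wy":0,"wz":0,"claw":0.02}]'
python3 -c "
from h import *
s=snap('wrist','w9');T=telemetry.get_state()['tool_pos'];print(T);sq(s,T[:2],T[2]+.052)
go((.536,.1957,.15),43.5)"
```

```text
clock: 18.65
tool_pos: [0.5501, -0.1765, 0.0151]
eef_rot: [179.9, -0.1, 47.4]
ft_force: [-1.4, 2.0, 6.6]
width: 0.408
gripper_force: 29.7
clock: 19.15
tool_pos: [0.5526, -0.1777, 0.1976]
eef_rot: [179.4, -0.2, 47.4]
ft_force: [1.6, -1.0, -1.5]
width: 0.41
gripper_force: 29.7
[ 0.5505318  -0.17699839  0.1939458 ]
sq [280.8 290.3] area 724 xy [ 0.5508 -0.1783] ang90 16.1 [28.3 28.8]
at [ 0.5505 -0.177   0.1939] [ 1.7968e+02 -1.2000e-01  4.7370e+01] j [-20.   5. 105.  -0.  70.  22.] t 19.2 F [-0.5  0.  -3.2]
  d [ 0.2643 -0.2633  0.043 ] w [ 0.005 -0.002  0.068]
```

```bash
python3 -m creep '[{"dx":0.264,"dy":-0.263,"dz":0,"wx":0,"wy":0,"wz":0.068,"claw":0.02},{"dx":0.264,"dy":-0.263,"dz":0,"wx":0,"wy":0,"wz":0.068,"claw":0.02},{"dx":0.264,"dy":-0.263,"dz":0,"wx":0,"wy":0,"wz":0.068,"claw":0.02},{"dx":0.264,"dy":-0.263,"dz":0,"wx":0,"wy":0,"wz":0.068,"claw":0.02},{"dx":0.264,"dy":-0.263,"dz":0,"wx":0,"wy":0,"wz":0.068,"claw":0.02},{"dx":0.264,"dy":-0.263,"dz":0,"wx":0,"wy":0,"wz":0.068,"claw":0.02},{"dx":0.264,"dy":-0.263,"dz":0,"wx":0,"wy":0,"wz":0.068,"claw":0.02},{"dx":0.264,"dy":-0.263,"dz":0.03,"wx":0,"wy":0,"wz":0.068,"claw":0.02},{"dx":0.264,"dy":-0.263,"dz":0.055,"wx":0,"wy":0,"wz":0.068,"claw":0.02},{"dx":0.264,"dy":-0.263,"dz":0.055,"wx":0,"wy":0,"wz":0.068,"claw":0.02},{"dx":0.264,"dy":-0.263,"dz":0.055,"wx":0,"wy":0,"wz":0.068,"claw":0.02}]'
python3 -c "
from h import *
go((.5365,.196,.116),43.5)"
```

```text
clock: 20.3
tool_pos: [0.5321, 0.1953, 0.1335]
eef_rot: [-179.9, 0.3, 43.5]
ft_force: [0.1, -0.6, -2.3]
width: 0.408
gripper_force: 29.7
at [0.5321 0.1953 0.1335] [-179.87    0.29   43.48] j [ 18.   7. 110.  -0.  64.  64.] t 20.3 F [ 0.1 -0.6 -2.3]
  d [0.0038 0.0026 0.0175] w [-0.002  0.005 -0.   ]
```

```bash
python3 -m creep '[{"dx":0.0035,"dy":0.0023,"dz":0.009,"wx":0,"wy":0,"wz":0,"claw":0.02},{"dx":0.0035,"dy":0.0023,"dz":0.014,"wx":0,"wy":0,"wz":0,"claw":0.02},{"dx":0.0035,"dy":0.0023,"dz":0.016,"wx":0,"wy":0,"wz":0,"claw":0.02},{"dx":0.0035,"dy":0.0023,"dz":0.0175,"wx":0,"wy":0,"wz":0,"claw":0.02},{"dx":0.0035,"dy":0.0023,"dz":0.019,"wx":0,"wy":0,"wz":0,"claw":0.02}]'; python3 -m creep '[{"dx":0,"dy":0,"dz":0.001,"wx":0,"wy":0,"wz":0,"claw":0.02},{"dx":0,"dy":0,"dz":0.002,"wx":0,"wy":0,"wz":0,"claw":0.02}]'; python3 -m creep '[{"dx":0,"dy":0,"dz":0.001,"wx":0,"wy":0,"wz":0,"claw":0.02},{"dx":0,"dy":0,"dz":0.002,"wx":0,"wy":0,"wz":0,"claw":0.02},{"dx":0,"dy":0,"dz":0.002,"wx":0,"wy":0,"wz":0,"claw":0.02}]'
```

```text
clock: 20.8
tool_pos: [0.5386, 0.1967, 0.1176]
eef_rot: [180.0, -0.0, 43.4]
ft_force: [-0.3, 0.1, -2.0]
width: 0.413
gripper_force: 29.7
clock: 21.0
tool_pos: [0.5384, 0.1969, 0.1154]
eef_rot: [180.0, -0.0, 43.5]
ft_force: [0.5, -0.2, -2.5]
width: 0.408
gripper_force: 29.7
clock: 21.3
tool_pos: [0.5381, 0.1968, 0.1131]
eef_rot: [-180.0, 0.0, 43.5]
ft_force: [-0.4, 0.3, -4.2]
width: 0.412
gripper_force: 29.7
```

```bash
python3 -m creep '[{"dx":0,"dy":0,"dz":0.001,"wx":0,"wy":0,"wz":0,"claw":0.02},{"dx":0,"dy":0,"dz":0.003,"wx":0,"wy":0,"wz":0,"claw":0.02},{"dx":0,"dy":0,"dz":0.003,"wx":0,"wy":0,"wz":0,"claw":0.02}]'; python3 -m creep '[{"dx":0,"dy":0,"dz":0.001,"wx":0,"wy":0,"wz":0,"claw":0.02},{"dx":0,"dy":0,"dz":0.003,"wx":0,"wy":0,"wz":0,"claw":0.02},{"dx":0,"dy":0,"dz":0.003,"wx":0,"wy":0,"wz":0,"claw":0.02}]'
```

```text
clock: 21.6
tool_pos: [0.538, 0.1967, 0.1098]
eef_rot: [-180.0, 0.0, 43.5]
ft_force: [0.4, -1.0, -2.9]
width: 0.409
gripper_force: 29.7
clock: 21.9
tool_pos: [0.5387, 0.1972, 0.1087]
eef_rot: [180.0, -0.1, 43.5]
ft_force: [-1.6, -0.8, 5.4]
width: 0.404
gripper_force: 29.8
```

```bash
python3 -m creep '[{"dx":-0.001,"dy":0,"dz":0.002,"wx":0,"wy":0,"wz":0.04,"claw":0.02},{"dx":-0.002,"dy":0,"dz":0.003,"wx":0,"wy":0,"wz":-0.04,"claw":0.02},{"dx":-0.002,"dy":0,"dz":0.003,"wx":0,"wy":0,"wz":0,"claw":0.02}]'; python3 -m creep '[{"dx":0.002,"dy":0.001,"dz":0.001,"wx":0,"wy":0,"wz":0.03,"claw":0.02},{"dx":0,"dy":-0.001,"dz":0.001,"wx":0,"wy":0,"wz":0,"claw":0.02},{"dx":-0.002,"dy":0,"dz":0.001,"wx":0,"wy":0,"wz":0,"claw":0.02}]'
```

```text
clock: 22.2
tool_pos: [0.5388, 0.1973, 0.1085]
eef_rot: [180.0, -0.3, 43.5]
ft_force: [-3.5, 2.4, 14.7]
width: 0.405
gripper_force: 29.9
clock: 22.5
tool_pos: [0.5392, 0.1976, 0.1082]
eef_rot: [179.9, -0.6, 43.5]
ft_force: [0.2, 8.1, 9.9]
width: 0.403
gripper_force: 30.0
```

```bash
python3 -m creep '[{"dx":0.002,"dy":0,"dz":-0.003,"wx":0,"wy":0,"wz":0,"claw":0.02},{"dx":0.002,"dy":0,"dz":-0.003,"wx":0,"wy":0,"wz":0,"claw":0.02}]'
python3 -c "
from h import *
s=snap('wrist','w10');T=telemetry.get_state()['tool_pos'];print(T);sq(s,T[:2],T[2]+.049)
s=load('w9');sq(s,(.5505,-.177),.1939+.049)"
```

```text
clock: 22.7
tool_pos: [0.5386, 0.1964, 0.1083]
eef_rot: [179.9, -0.2, 43.5]
ft_force: [0.1, 1.7, 8.1]
width: 0.409
gripper_force: 29.9
[0.53857272 0.196381   0.1082493 ]
sq [280.5 290. ] area 800 xy [0.5373 0.1961] ang90 16.5 [30.7 28.1]
sq [280.8 290.3] area 724 xy [ 0.5496 -0.1796] ang90 16.1 [28.3 28.8]
```

Red engages but stops hard at TCP z = 0.108, with no slip in the grip. That puts its rim roughly 4–5 mm above the washer, so it is too shallow and doesn't fit. I'll return it and try white.

```bash
python3 -m creep '[{"dx":0,"dy":0,"dz":-0.04,"wx":0,"wy":0,"wz":0,"claw":0.02},{"dx":0,"dy":0,"dz":-0.088,"wx":0,"wy":0,"wz":0,"claw":0.02},{"dx":0,"dy":0,"dz":-0.088,"wx":0,"wy":0,"wz":0,"claw":0.02},{"dx":0,"dy":0,"dz":-0.088,"wx":0,"wy":0,"wz":0,"claw":0.02}]'
python3 -c "
from h import *
go((.5501,-.1765,.10),47.4)"
```

```text
clock: 23.15
tool_pos: [0.5373, 0.1954, 0.1949]
eef_rot: [179.9, -0.1, 43.5]
ft_force: [-0.4, -0.5, -2.8]
width: 0.404
gripper_force: 29.9
at [0.5373 0.1954 0.1949] [ 1.7994e+02 -7.0000e-02  4.3470e+01] j [ 17.   4. 106.  -0.  70.  64.] t 23.15 F [-0.4 -0.5 -2.8]
  d [-0.2467  0.2786  0.0948] w [ 0.001 -0.001 -0.069]
```

```bash
python3 -m creep '[{"dx":-0.246,"dy":0.279,"dz":0,"wx":0,"wy":0,"wz":-0.068,"claw":0.02},{"dx":-0.246,"dy":0.279,"dz":0,"wx":0,"wy":0,"wz":-0.068,"claw":0.02},{"dx":-0.246,"dy":0.279,"dz":0,"wx":0,"wy":0,"wz":-0.068,"claw":0.02},{"dx":-0.246,"dy":0.279,"dz":0,"wx":0,"wy":0,"wz":-0.068,"claw":0.02},{"dx":-0.246,"dy":0.279,"dz":0,"wx":0,"wy":0,"wz":-0.068,"claw":0.02},{"dx":-0.246,"dy":0.279,"dz":0,"wx":0,"wy":0,"wz":-0.068,"claw":0.02},{"dx":-0.246,"dy":0.279,"dz":0,"wx":0,"wy":0,"wz":-0.068,"claw":0.02},{"dx":-0.246,"dy":0.279,"dz":0,"wx":0,"wy":0,"wz":-0.068,"claw":0.02},{"dx":-0.246,"dy":0.279,"dz":0.05,"wx":0,"wy":0,"wz":-0.068,"claw":0.02},{"dx":-0.246,"dy":0.279,"dz":0.1,"wx":0,"wy":0,"wz":-0.068,"claw":0.02},{"dx":-0.246,"dy":0.279,"dz":0.14,"wx":0,"wy":0,"wz":-0.068,"claw":0.02},{"dx":-0.246,"dy":0.279,"dz":0.14,"wx":0,"wy":0,"wz":-0.068,"claw":0.02},{"dx":-0.246,"dy":0.279,"dz":0.14,"wx":0,"wy":0,"wz":-0.068,"claw":0.02}]'
```

```text
clock: 24.45
tool_pos: [0.5479, -0.1755, 0.0518]
eef_rot: [-179.7, 0.1, 47.4]
ft_force: [0.7, -0.2, -2.4]
width: 0.408
gripper_force: 29.9
```

```bash
python3 -m creep '[{"dx":0,"dy":0,"dz":0.02,"wx":0,"wy":0,"wz":0,"claw":0.02},{"dx":0,"dy":0,"dz":0.033,"wx":0,"wy":0,"wz":0,"claw":0.02},{"dx":0,"dy":0,"dz":0.0365,"wx":0,"wy":0,"wz":0,"claw":0.02},{"dx":0,"dy":0,"dz":0.0365,"wx":0,"wy":0,"wz":0,"claw":0.02},{"dx":0,"dy":0,"dz":0.0365,"wx":0,"wy":0,"wz":0,"claw":0.02}]'; python3 -m creep '[{"dx":0,"dy":0,"dz":0.0005,"wx":0,"wy":0,"wz":0,"claw":0.038},{"dx":0,"dy":0,"dz":0.0005,"wx":0,"wy":0,"wz":0,"claw":0.05},{"dx":0,"dy":0,"dz":0.0005,"wx":0,"wy":0,"wz":0,"claw":0.07},{"dx":0,"dy":0,"dz":0.0005,"wx":0,"wy":0,"wz":0,"claw":0.07},{"dx":0,"dy":0,"dz":-0.02,"wx":0,"wy":0,"wz":0,"claw":0.07},{"dx":0,"dy":0,"dz":-0.06,"wx":0,"wy":0,"wz":0,"claw":0.07},{"dx":0,"dy":0,"dz":-0.1,"wx":0,"wy":0,"wz":0,"claw":0.07},{"dx":-0.06,"dy":0.03,"dz":-0.135,"wx":0,"wy":0,"wz":-0.14,"claw":0.07},{"dx":-0.06,"dy":0.03,"dz":-0.135,"wx":0,"wy":0,"wz":-0.28,"claw":0.07},{"dx":-0.06,"dy":0.03,"dz":-0.135,"wx":0,"wy":0,"wz":-0.42,"claw":0.07},{"dx":-0.06,"dy":0.03,"dz":-0.135,"wx":0,"wy":0,"wz":-0.487,"claw":0.07},{"dx":-0.06,"dy":0.03,"dz":-0.135,"wx":0,"wy":0,"wz":-0.487,"claw":0.07}]'
python3 - <<'E'
from h import *
s=snap('wrist','w11')
for g in [(.5716,-.1136),(.5476,-.1751),(.5395,-.2588)]: print(g,proj(s,[*g,.064])[0]);sq(s,g,.064)
go((.5395,-.2588,.10),75.3)
E
```

```text
clock: 24.95
tool_pos: [0.5511, -0.1765, 0.0189]
eef_rot: [179.9, -0.0, 47.4]
ft_force: [0.4, 0.1, -1.9]
width: 0.406
gripper_force: 29.9
clock: 26.15
tool_pos: [0.5317, -0.2411, 0.1531]
eef_rot: [180.0, 0.0, 75.2]
ft_force: [-0.1, -0.6, -0.3]
width: 0.792
gripper_force: 0.0
(0.5716, -0.1136) [289.36846591  26.08825675]
sq [289.4  26.4] area 248 xy [ 0.5716 -0.1138] ang90 10.5 [16.1 15.7]
sq [264.5  48.6] area 84 xy [ 0.5501 -0.1239] ang90 74.6 [12. 15.]
(0.5476, -0.1751) [279.0312265  118.21656898]
sq [256.6 115.9] area 449 xy [ 0.5314 -0.169 ] ang90 74.0 [20. 55.]
sq [280.7 122.6] area 220 xy [ 0.548  -0.1786] ang90 15.5 [15.4 14.7]
(0.5395, -0.2588) [295.32348926 221.043811  ]
sq [270.6 201.1] area 157 xy [ 0.5241 -0.237 ] ang90 75.2 [21. 10.]
sq [295.2 221.3] area 159 xy [ 0.5393 -0.259 ] ang90 67.9 [12.7 13.4]
sq [306.4 246.9] area 111 xy [ 0.543  -0.2838] ang90 75.3 [41.  4.]
at [ 0.5316 -0.2409  0.1528] [179.99   0.    75.17] j [-27.   8. 107.   0.  66. -12.] t 26.2 F [-0.2  1.1 -0.4]
  d [-0.0153  0.0122  0.0528] w [ 0.     0.    -0.002]
```

```bash
python3 -m creep '[{"dx":-0.0155,"dy":0.012,"dz":0.02,"wx":0,"wy":0,"wz":0.01,"claw":0.07},{"dx":-0.0155,"dy":0.012,"dz":0.05,"wx":0,"wy":0,"wz":0.01,"claw":0.07},{"dx":-0.0155,"dy":0.012,"dz":0.05,"wx":0,"wy":0,"wz":0.01,"claw":0.07},{"dx":-0.0155,"dy":0.012,"dz":0.05,"wx":0,"wy":0,"wz":0.01,"claw":0.07}]'
python3 -c "
from h import *
go((.5393,-.259,.013),74.6)"
```

```text
clock: 26.6
tool_pos: [0.5386, -0.2581, 0.102]
eef_rot: [-179.9, -0.0, 74.7]
ft_force: [-0.1, 0.3, -0.4]
width: 0.797
gripper_force: 0.0
at [ 0.5386 -0.2581  0.102 ] [-1.7985e+02 -4.0000e-02  7.4670e+01] j [-28.  12. 108.   0.  61. -13.] t 26.6 F [-0.1  0.3 -0.4]
  d [-0.0008  0.0012  0.089 ] w [-0.003 -0.001  0.001]
```

```bash
python3 -m creep '[{"dx":-0.001,"dy":0.001,"dz":0.04,"wx":0,"wy":0,"wz":0,"claw":0.07},{"dx":-0.001,"dy":0.001,"dz":0.07,"wx":0,"wy":0,"wz":0,"claw":0.07},{"dx":-0.001,"dy":0.001,"dz":0.089,"wx":0,"wy":0,"wz":0,"claw":0.06},{"dx":-0.001,"dy":0.001,"dz":0.089,"wx":0,"wy":0,"wz":0,"claw":0.05},{"dx":-0.001,"dy":0.001,"dz":0.089,"wx":0,"wy":0,"wz":0,"claw":0.044},{"dx":-0.001,"dy":0.001,"dz":0.089,"wx":0,"wy":0,"wz":0,"claw":0.04},{"dx":-0.001,"dy":0.001,"dz":0.089,"wx":0,"wy":0,"wz":0,"claw":0.036},{"dx":-0.001,"dy":0.001,"dz":0.089,"wx":0,"wy":0,"wz":0,"claw":0.03},{"dx":-0.001,"dy":0.001,"dz":0.089,"wx":0,"wy":0,"wz":0,"claw":0.02},{"dx":-0.001,"dy":0.001,"dz":0.089,"wx":0,"wy":0,"wz":0,"claw":0.02},{"dx":-0.001,"dy":0.001,"dz":0.089,"wx":0,"wy":0,"wz":0,"claw":0.02}]'; python3 -m creep '[{"dx":0,"dy":0,"dz":-0.05,"wx":0,"wy":0,"wz":0,"claw":0.02},{"dx":0,"dy":0,"dz":-0.1,"wx":0,"wy":0,"wz":0,"claw":0.02},{"dx":0,"dy":0,"dz":-0.15,"wx":0,"wy":0,"wz":0,"claw":0.02},{"dx":0,"dy":0,"dz":-0.178,"wx":0,"wy":0,"wz":0,"claw":0.02},{"dx":0,"dy":0,"dz":-0.178,"wx":0,"wy":0,"wz":0,"claw":0.02},{"dx":0,"dy":0,"dz":-0.178,"wx":0,"wy":0,"wz":0,"claw":0.02}]'
python3 -c "
from h import *
s=snap('wrist','w12');T=telemetry.get_state()['tool_pos'];print(T);sq(s,T[:2],T[2]+.051)
go((.537,.196,.15),43.5)"
```

```text
clock: 27.7
tool_pos: [0.5414, -0.2607, 0.016]
eef_rot: [179.8, 0.0, 74.7]
ft_force: [-1.5, 0.4, 6.8]
width: 0.414
gripper_force: 29.3
clock: 28.3
tool_pos: [0.54, -0.26, 0.1916]
eef_rot: [180.0, 0.0, 74.7]
ft_force: [0.0, -0.9, -3.4]
width: 0.415
gripper_force: 29.2
[ 0.53884412 -0.25937512  0.18968138]
sq [280.8 286. ] area 735 xy [ 0.54   -0.2585] ang90 70.3 [28.9 26. ]
sq [280. 315.] area 51 xy [ 0.5358 -0.2723] ang90 0.0 [50.  0.]
at [ 0.5388 -0.2594  0.1897] [-1.7984e+02 -4.0000e-02  7.4700e+01] j [-28.   8. 103.   0.  70. -13.] t 28.35 F [ 0.1  0.1 -2.7]
  d [ 0.4387 -0.1218  0.0403] w [-0.003  0.     0.545]
```

```bash
python3 -m creep '[{"dx":0.4387,"dy":-0.122,"dz":0,"wx":0,"wy":0,"wz":0.545,"claw":0.02},{"dx":0.4387,"dy":-0.122,"dz":0,"wx":0,"wy":0,"wz":0.545,"claw":0.02},{"dx":0.4387,"dy":-0.122,"dz":0,"wx":0,"wy":0,"wz":0.545,"claw":0.02},{"dx":0.4387,"dy":-0.122,"dz":0,"wx":0,"wy":0,"wz":0.545,"claw":0.02},{"dx":0.4387,"dy":-0.122,"dz":0,"wx":0,"wy":0,"wz":0.545,"claw":0.02},{"dx":0.4387,"dy":-0.122,"dz":0,"wx":0,"wy":0,"wz":0.545,"claw":0.02},{"dx":0.4387,"dy":-0.122,"dz":0,"wx":0,"wy":0,"wz":0.545,"claw":0.02},{"dx":0.4387,"dy":-0.122,"dz":0,"wx":0,"wy":0,"wz":0.545,"claw":0.02},{"dx":0.4387,"dy":-0.122,"dz":0,"wx":0,"wy":0,"wz":0.545,"claw":0.02},{"dx":0.4387,"dy":-0.122,"dz":0.03,"wx":0,"wy":0,"wz":0.545,"claw":0.02},{"dx":0.4387,"dy":-0.122,"dz":0.052,"wx":0,"wy":0,"wz":0.545,"claw":0.02},{"dx":0.4387,"dy":-0.122,"dz":0.052,"wx":0,"wy":0,"wz":0.545,"claw":0.02},{"dx":0.4387,"dy":-0.122,"dz":0.052,"wx":0,"wy":0,"wz":0.545,"claw":0.02}]'
python3 -c "
from h import *
go((.5368,.1955,.117),43.5)"
```

```text
clock: 29.65
tool_pos: [0.5361, 0.1946, 0.1369]
eef_rot: [-179.9, 0.3, 43.5]
ft_force: [0.1, -0.3, -2.5]
width: 0.413
gripper_force: 29.5
at [0.5361 0.1946 0.1369] [-179.86    0.3    43.48] j [ 17.   7. 109.  -0.  64.  64.] t 29.65 F [ 0.1 -0.3 -2.5]
  d [ 0.0012 -0.0001  0.0199] w [-0.002  0.005 -0.   ]
```

```bash
python3 -m creep '[{"dx":0.0006,"dy":0,"dz":0.01,"wx":0,"wy":0,"wz":0,"claw":0.02},{"dx":0.0006,"dy":0,"dz":0.016,"wx":0,"wy":0,"wz":0,"claw":0.02},{"dx":0.0006,"dy":0,"dz":0.019,"wx":0,"wy":0,"wz":0,"claw":0.02},{"dx":0.0006,"dy":0,"dz":0.021,"wx":0,"wy":0,"wz":0,"claw":0.02},{"dx":0.0006,"dy":0,"dz":0.021,"wx":0,"wy":0,"wz":0,"claw":0.02}]'; python3 -m creep '[{"dx":0,"dy":0,"dz":0.001,"wx":0,"wy":0,"wz":0,"claw":0.02},{"dx":0,"dy":0,"dz":0.003,"wx":0,"wy":0,"wz":0,"claw":0.02},{"dx":0,"dy":0,"dz":0.003,"wx":0,"wy":0,"wz":0,"claw":0.02}]'
```

```text
clock: 30.15
tool_pos: [0.5386, 0.1955, 0.1187]
eef_rot: [180.0, -0.0, 43.5]
ft_force: [1.0, -0.1, -3.8]
width: 0.41
gripper_force: 29.5
clock: 30.45
tool_pos: [0.5391, 0.196, 0.1163]
eef_rot: [180.0, -0.1, 43.5]
ft_force: [0.4, 1.4, -1.0]
width: 0.41
gripper_force: 29.5
```

```bash
python3 -m creep '[{"dx":-0.0015,"dy":-0.0005,"dz":0,"wx":0,"wy":0,"wz":0,"claw":0.02},{"dx":-0.0015,"dy":-0.0005,"dz":0.002,"wx":0,"wy":0,"wz":0,"claw":0.02},{"dx":-0.0015,"dy":-0.0005,"dz":0.002,"wx":0,"wy":0,"wz":0,"claw":0.02}]'; python3 -m creep '[{"dx":0,"dy":0,"dz":0.001,"wx":0,"wy":0,"wz":0,"claw":0.02},{"dx":0,"dy":0,"dz":0.003,"wx":0,"wy":0,"wz":0,"claw":0.02},{"dx":0,"dy":0,"dz":0.003,"wx":0,"wy":0,"wz":0,"claw":0.02}]'
```

```text
clock: 30.75
tool_pos: [0.5373, 0.1951, 0.1141]
eef_rot: [180.0, -0.0, 43.5]
ft_force: [-0.7, -0.1, 1.7]
width: 0.408
gripper_force: 29.6
clock: 31.05
tool_pos: [0.5364, 0.1946, 0.1096]
eef_rot: [-180.0, 0.1, 43.5]
ft_force: [0.5, -2.1, -1.7]
width: 0.412
gripper_force: 29.5
```

```bash
python3 -m creep '[{"dx":0,"dy":0,"dz":0.001,"wx":0,"wy":0,"wz":0,"claw":0.02},{"dx":0,"dy":0,"dz":0.003,"wx":0,"wy":0,"wz":0,"claw":0.02},{"dx":0,"dy":0,"dz":0.003,"wx":0,"wy":0,"wz":0,"claw":0.02}]'; python3 -m creep '[{"dx":0,"dy":0,"dz":0.001,"wx":0,"wy":0,"wz":0,"claw":0.02},{"dx":0,"dy":0,"dz":0.003,"wx":0,"wy":0,"wz":0,"claw":0.02},{"dx":0,"dy":0,"dz":0.003,"wx":0,"wy":0,"wz":0,"claw":0.02}]'
```

```text
clock: 31.35
tool_pos: [0.5367, 0.1947, 0.107]
eef_rot: [-180.0, 0.1, 43.5]
ft_force: [-0.8, -1.5, -3.0]
width: 0.415
gripper_force: 29.5
clock: 31.65
tool_pos: [0.5371, 0.1949, 0.1053]
eef_rot: [180.0, 0.0, 43.5]
ft_force: [-4.5, -2.2, 2.6]
width: 0.419
gripper_force: 29.7
```

```bash
python3 -m creep '[{"dx":-0.0005,"dy":0,"dz":0.001,"wx":0,"wy":0,"wz":0,"claw":0.02},{"dx":-0.0005,"dy":0,"dz":0.0015,"wx":0,"wy":0,"wz":0,"claw":0.02},{"dx":-0.0005,"dy":0,"dz":0.0015,"wx":0,"wy":0,"wz":0,"claw":0.02},{"dx":-0.0005,"dy":0,"dz":0.0015,"wx":0,"wy":0,"wz":0,"claw":0.02}]'
python3 - <<'E'
from h import *
t=snap('scene','t13');tt=snap('top','tt13');w=snap('wrist','w13')
T=telemetry.get_state();print(T['tool_pos'],T['eef_rot'],T['ft_force']);sq(w,T['tool_pos'][:2],T['tool_pos'][2]+.048)
for i in ['w12']: sq(load(i),(.5388,-.2594),.1897+.048)
o=np.zeros((600,800,3),np.uint8)
def c(s,P,n,k):
    p=proj(s,P)[0]; return cv2.resize(cv2.getRectSubPix(s['frame'],(n,n),tuple(map(float,p))),None,fx=k,fy=k,interpolation=2)
o[:400,:400]=c(t,[.535,.195,.12],50,8)
o[:400,400:]=c(t,[.555,-.15,.04],80,5)
o[400:,:265]=cv2.resize(w['frame'],(265,200))
o[400:,270:535]=cv2.resize(t['frame'],(265,200)); o[400:,535:800]=cv2.resize(tt['frame'],(265,200))
cv2.imwrite('pics/c13.png',o)
E
```

```text
clock: 32.05
tool_pos: [0.5372, 0.195, 0.1052]
eef_rot: [180.0, -0.1, 43.5]
ft_force: [-5.4, -3.6, 9.1]
width: 0.408
gripper_force: 29.7
[0.53720114 0.19497756 0.10521475] [ 1.79977659e+02 -6.65059123e-02  4.34774752e+01] [-5.92559714 -3.45422286  8.6243661 ]
sq [280.7 285.3] area 793 xy [0.5374 0.1958] ang90 39.0 [29.5 27.3]
sq [280.8 286. ] area 735 xy [ 0.5395 -0.2601] ang90 70.3 [28.9 26. ]
```

View pics/c13.png

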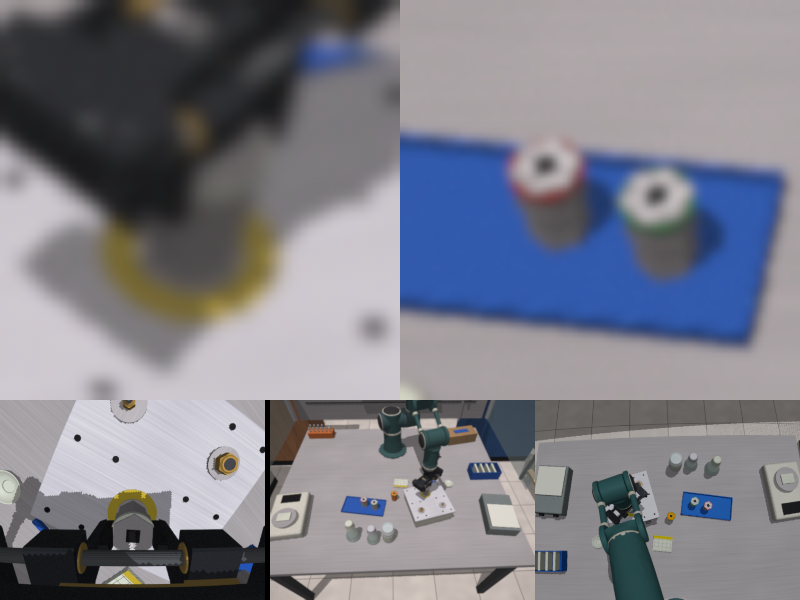

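White is seated on the yellow-ringed nut at crop (195,250), with TCP z = 0.1052 against a predicted 0.105 for home. It is pressed with about 11 N and the tool is vertical. Red (crop 548,195) and green (crop 660,225) stand upright in the tray, so I'll hand in.

```bash
python3 -c "
from cell import arm
print(arm.sign_off())"
```

```text
the job is handed in; nothing more can be done
None
```

I handed the job in with the white socket gripped and fully home on the marked nut; red and green did not fit and stand upright in the tray (green was tipped in a first bad grasp but righted), and sign-off returned no verdict.

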